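# Refit the crank of a hand coffee mill and clear its burrs with two turns

### The arm

A 7-joint arm with a two-finger parallel gripper is mounted at the origin on a cart in front of the work surface, level with it; the furniture and walls round the work are solid. World frame = base frame: x ahead of the robot, y to its left, z up, the work surface at z = 0. Lengths are in m, angles in rad, forces in N, time in s.
With the tool pointing down it reaches from about 0.425 to 0.925 m from the base axis. Payload 6.8 kg.
Tool frame: the origin (TCP) lies on the front face of the gripper's body, between the roots of the fingers; the fingertips stand 73 mm ahead of it and the grasp point (between the pads) lies 54 mm ahead of it; z points along the fingers, x is the direction in which the jaws open and shut, and the axes are right-handed (so a half turn about z gives the same grasp; the last joint's range is limited). The gripper opens to 85 mm and grips with 20 to 120 N. Pads are 22 mm wide; open, the fingers measure 114 mm over their backs; the gripper's body (76 mm by 85 mm) begins 54 mm behind the grasp point. The pads swing forward as they close: fully open they stand 13 mm farther back than shut.
Start: joints at [1.152, 0.477, 0.022, 1.555, -0.011, 1.109, -0.083], TCP at [0.206, -0.643, 0.304] pointing down, gripper open.
Joint ranges: [-2.96, 2.96], [-0.34, 2.1], [-1.41, 1.46], [0.24, 2.44], [-1.37, 4.51], [0.17, 1.92], [-2.96, 2.96]. Speed limits (rad/s): [2.39, 2.39, 3.14, 3.14, 3.14, 3.14, 3.14].

### API

Orientations are given as a unit quaternion [w, x, y, z].
In Python, from station import get_obs, read_camera, hand_in gives the robot as it stands. The module is installed in compiled form; this text tells all that it offers.
- The arm moves only by the shell command python3 -m creep 'ROWS' [FORCE]. ROWS is JSON, a list that holds one entry, the list of rows, each a list of 7 numbers: the turn, a rotation vector about the tool's x, y, z in rad, then the shift along the tool's x, y, z in m, then the finger opening in m, from 0 to 0.0854. A call has 1 to 20 rows; each row shifts and turns the pose as measured when the row begins, along the tool's axes as they then stand; what a row does not reach is not made up. A row lasts 1/12 s, in which the tool goes at most 41.7 mm and 7.16 degrees, less where a joint would pass 70% of its speed; a pose out of reach is approached as far as the arm can. A call is refused whole if a number of a shift passes 0.0417 or a number of a turn 0.125, either way. A call with a gripper value outside its range is refused whole. The fingers move at their own pace and stop on an object; FORCE is the grip in N (left out, the last holds). Time passes only in rows, so rows that do not move let the fingers close. It gives the time, the measured TCP pose, the force and the opening at its end, in the units of the state.
- get_obs(): the state, without advancing time (a new reading comes with each control period).
- read_camera(name): name is "scene" or "top" or "wrist"; returns a dict with "color" (384x512x3 uint8, red, green, blue), "range_z" (384x512 float32, m along the optical axis (not along the pixel's ray), 0 where there is no reading), "fovy" (degrees; the focal length in pixels is half the picture's height over the tangent of half this angle, whatever the lens; pixels are square), "cx", "cy" (the principal point, pixels), "rvec" (rotation vector, rad) and "tvec" (3), from world to camera coordinates, as OpenCV has them. Camera axes: x right, y down, z forward; pixel columns grow to the right and rows downward; lengths in m; the calibration is good to about 2 mm. A picture is of the moment at which its call begins.
- hand_in(): hands the job in, once; it reports no verdict.
The state is a dict: "t": time; "q": joint angles; "joint_vel": joint speeds; "joint_torque": joint torques, N m; "eef_pos": TCP position; "tool_rot": TCP orientation; "contact_force": force on the tool from outside, world axes, zero at the start; "torque": the same for the moment, N m; "gripper_width": opening from 0.0 (shut) to 1.0 (fully open).
Only numpy, scipy, OpenCV 4.12 (cv2) and the standard library are available. Lean on these libraries where they do the work, as an engineer would, in place of code of your own. Each camera call takes 0.05 s, during which the arm holds its last target.

### The job

The coffee mill has been cleaned: put its crank back on the square spindle, feeling gently for the square without forcing it, until the hub is fully home. Then, by the wooden knob, give it two full turns clockwise (seen from above) to clear the burrs, through the heavy point at a steady pace of about a quarter turn a second, without letting the crank spring back or run away. Stop there with the crank left fitted, and leave everything else on the worktop alone.

Things in the scene. Friction and masses are not known exactly. Their poses are not given: they have to be found in the camera images.
- mill: Hand coffee mill held to the worktop by a black rubber suction foot 150 mm across: aluminium housing 100 mm across with a wooden drawer front, smoky hopper and black lid (widest 131 mm), 149 mm high; the spindle stands up from its middle. Origin: centre of its underside; z up along the spindle's axis; the drawer faces -x. It is fixed.
- mill_seat (a point): On the spindle's axis, 160 mm above the worktop: top of its round shoulder (39 mm wide), where the underside of the crank's hub rests when home. z up. Above it stands a square drive, 21 mm across flats, straight for 16 mm, then tapering to 12 mm wide at its top, 22 mm above. Which way the square faces differs each time and is told by no reading.
- spindle (a joint): Spindle turning, rad, clockwise from above positive; 0 at the start, counts on (two turns 12.57); does not tell which way the square faces. Friction 0.13 N m. Each turn winds up a spring feeder: load rises from 0.3, peaks near 1.6 (0.9 N m, 11 N at the knob), gone by 3.2; from 3.5 to 5.2 the spring drives it on: hold it back. Let go in the climb it springs back.
- crank: Loose aluminium crank, 0.2 kg, lying knob up. Origin: hub axis at its underside; z up; x along the arm to the knob. Hub: block 40 x 40 x 38 mm high, sides along x and y, square socket open below, 23 mm wide, 25 deep; fits the square at any quarter turn, 0.1 rad play each way. Arm 16 mm wide, 2 to 9 mm above the underside; eye 20 mm wide under the knob.
- crank_hub (a point): Middle of the crank's hub, on its axis, 18 mm above its underside; axes as the crank's.
- crank_knob (a point): Middle of the upright dark wooden knob, 25 mm thick, 46.5 mm high (12 to 58.5 mm above the hub's underside), 85 mm from the hub's axis, 36 mm above its underside. The knob turns freely on its pin, so a gripper may hold it without turning while the crank goes round. Axes as the crank's.
- mug_2: Green and white mug, 86 mm across without the handle, 99 mm high; origin under it. To be left alone.
- glass_1: Clear drinking glass, 81 mm across, 93 mm high; origin under it. To be left alone.
- egg_timer: Red and white wind-up kitchen timer, 65 mm across, 52 mm high; origin under it. To be left alone.

How it is judged:
On the way, in this order (a step that is already met when the one before it is completed fails the run):
1. the crank is on the spindle, its hub fully home (z of crank in the frame of mill_seat between -0.004 and 0.004 m and horizontal distance between crank and mill_seat below 0.005 m and angle between crank's own z axis and vertical below 0.08 rad), for 0.2 s.
2. the spindle has been taken one full turn clockwise with the crank home (z of crank in the frame of mill_seat between -0.004 and 0.006 m and horizontal distance between crank and mill_seat below 0.005 m and angle between crank's own z axis and vertical below 0.08 rad and value of joint spindle above 6.28 rad), for 0.05 s.
3. the spindle has been taken close to the second full turn with the crank home (z of crank in the frame of mill_seat between -0.004 and 0.006 m and horizontal distance between crank and mill_seat below 0.005 m and angle between crank's own z axis and vertical below 0.08 rad and value of joint spindle above 11.9 rad), for 0.05 s.
At the end, for the whole second after the job is handed in: The crank is at rest and released on the mill: hub underside within 4 mm of the seat, within 5 mm of the axis and tilted less than 0.08 rad; the spindle has been turned 11.9 to 14.2 rad clockwise (two turns, from a tenth under to a quarter turn over) (all of step 1 and value of joint spindle between 11.9 and 14.2 rad and linear speed of crank below 0.02 m/s and angular speed of crank below 0.1 rad/s); the robot touches nothing.
It fails at once if the crank is forced down on the spindle (over 40 N) while its socket is not yet over the square (z of crank in the frame of mill_seat above 0.014 m and contact force between crank and mill above 40 N).
It fails at once if the crank runs away (faster than 4.5 rad/s) while it turns the mill (value of joint spindle above 0.5 rad and angular speed of crank above 4.5 rad/s).
It fails at once if the spindle springs back faster than 0.6 rad/s, or is turned backwards by more than 0.5 rad ((value of joint spindle above 0.5 rad and velocity of joint spindle below -0.6 rad/s) or value of joint spindle below -0.5 rad).
It fails at once if the mug, the glass or the timer is moved by more than 20 mm (distance of any of mug_2, glass_1, egg_timer from where it was at the start of the episode above 0.02 m).
It also fails if it takes over 72 s, if anything falls off the work surface, if the arm or the gripper's body presses on something with over 40 N, if the wrist force passes 120 N, or if a joint passes its speed limit or range.

## Working session

There is one attempt and no reset: what is moved stays moved. The work goes in short steps, Python scripts to look and compute and a shell command to move; the robot and the scene stay as the last step left them, time stands still between calls to the robot, and variables do not carry over. Pictures are saved under pics/ and viewed, and the job is handed in when it is done.

```bash
mkdir -p pics; ls; cat > h.py <<'E'
import numpy as np, cv2
from station import get_obs, read_camera
from scipy.spatial.transform import Rotation as R
def cam(n):
    c=read_camera(n); c['f']=192/np.tan(np.radians(c['fovy'])/2); c['R']=cv2.Rodrigues(np.array(c['rvec'],float))[0]; c['t']=np.array(c['tvec'],float).ravel(); return c
def world(c):
    z=c['range_z']; v,u=np.mgrid[0:384,0:512]
    P=np.stack([(u-c['cx'])/c['f']*z,(v-c['cy'])/c['f']*z,z],-1)
    W=(P-c['t'])@c['R']; W[z==0]=np.nan; return W
def save(c,n): cv2.imwrite('pics/'+n+'.png',c['color'][...,::-1])
def proj(c,p):
    q=c['R']@np.array(p)+c['t']; return q[:2]/q[2]*c['f']+[c['cx'],c['cy']]
def st():
    o=get_obs(); print({k:np.round(o[k],4).tolist() for k in o})
E
python3 - <<'E'
from h import *
st()
for n in ['scene','top','wrist']:
    c=cam(n); save(c,n+'0'); print(n,c['fovy'],c['cx'],c['cy'],(-c['R'].T@c['t']).round(3))
    np.save('pics/'+n+'0w.npy',world(c)); 
E
```

```text
pics
{'t': 0.0, 'q': [1.1519, 0.4778, 0.0224, 1.5564, -0.0115, 1.1093, -0.0831], 'joint_vel': [0.0, 0.0004, 0.001, -0.0, 0.0012, -0.0001, -0.0001], 'joint_torque': [0.0, -59.6448, 1.6075, -28.1197, 0.0123, 0.0091, -0.0], 'eef_pos': [0.2063, -0.6422, 0.3029], 'tool_rot': [-0.0005, 0.808, -0.5892, -0.0008], 'contact_force': [-0.7355, 0.4216, 0.3802], 'torque': [0.0316, -0.02, 0.0132], 'gripper_width': 1.0011}
scene 44.23864883910074 255.65949191516114 187.8907546522276 [ 0.355 -0.584  0.923]
top 52.440946907974705 261.30953198892354 185.18553955600316 [ 0.182 -0.078  0.957]
wrist 65.86070347492328 254.10020051336335 194.24292580543954 [ 0.28  -0.619  0.371]
```

View pics/scene0.png

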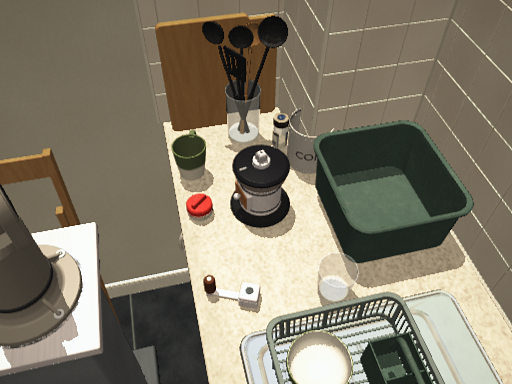

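View pics/top0.png

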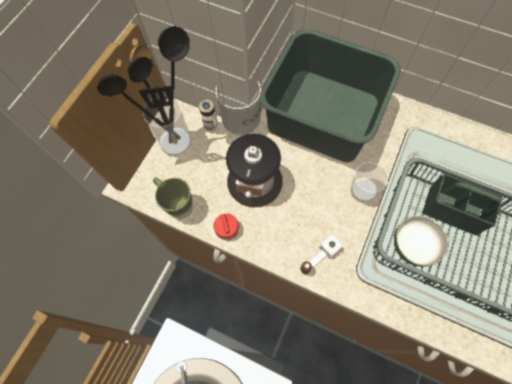

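View pics/wrist0.png

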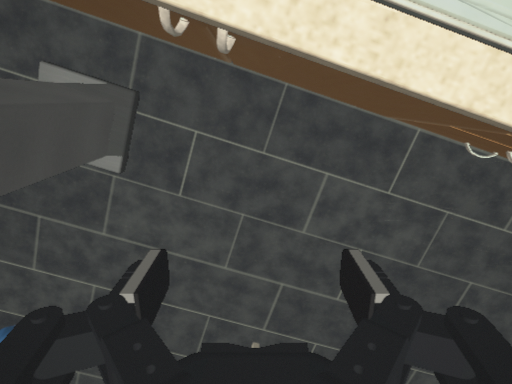

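The scene view shows the mill with its spindle at about (262,158), the crank's hub at (250,292) and knob at (210,283), the timer at (199,205), and the glass at (337,277). In the top view the hub is at (332,245), the knob at (307,267) and the spindle at (253,153). Next I'll measure these.

```bash
python3 - <<'E'
from h import *
for n,pts in [('scene',dict(hub=(250,290),knob=(210,280),sp=(262,154),timer=(199,205),mug=(189,150),glass=(337,277),table=(230,330),arm=(229,294))),('top',dict(hub=(332,245),knob=(307,267),sp=(253,153),timer=(227,226),mug=(173,195),glass=(366,185),table=(280,270),arm=(319,258)))]:
    W=np.load(f'pics/{n}0w.npy')
    for k,(u,v) in pts.items():
        w=W[v-1:v+2,u-1:u+2].reshape(-1,3); print(n,k,W[v,u].round(4),np.nanmedian(w,0).round(4))
# segment by height near crank
    if n=='scene': box=(slice(265,310),slice(195,270))
    else: box=(slice(225,280),slice(295,350))
    w=W[box].reshape(-1,3)
    h=w[(w[:,2]>.033)&(w[:,2]<.043)]; 
    c=cam(n)['color'][box].reshape(-1,3).astype(int)
    br=(c.sum(1)>450)
    hh=w[(w[:,2]>.034)&(w[:,2]<.042)&br]; print('hub',len(hh),hh.mean(0),hh.min(0),hh.max(0)); print(cv2.minAreaRect((hh[:,:2]*1000).astype(np.float32)))
    kk=w[(w[:,2]>.048)&(w[:,2]<.065)]; print('knob',len(kk),np.median(kk,0),kk.min(0),kk.max(0))
    f=W.reshape(-1,3)
    s=f[(f[:,2]>.176)&(f[:,2]<.19)]
    u=np.array([0,0])
np.set_printoptions(suppress=True)
for n,box in [('scene',(slice(140,185),slice(235,292))),('top',(slice(135,185),slice(225,282)))]:
    W=np.load(f'pics/{n}0w.npy')[box].reshape(-1,3)
    for a,b in [(.14,.152),(.153,.163),(.165,.178),(.178,.186)]:
        s=W[(W[:,2]>a)&(W[:,2]<b)]; print(n,a,len(s),s.mean(0).round(4),((s.min(0)+s.max(0))/2).round(4),np.ptp(s,0).round(3))
E
```

```text
scene hub [ 0.4653 -0.1257  0.0353] [ 0.4653 -0.1279  0.0397]
scene knob [ 0.3879 -0.0949  0.0559] [ 0.3879 -0.0963  0.0577]
scene sp [0.5495 0.1149 0.1793] [0.5495 0.1149 0.1795]
scene timer [0.3989 0.1171 0.0398] [0.3989 0.1171 0.041 ]
scene mug [0.4031 0.2956 0.0481] [0.4031 0.299  0.0454]
scene glass [ 0.6602 -0.1272  0.0113] [ 0.66   -0.1277  0.0137]
scene table [ 0.4091 -0.1859  0.0006] [ 0.4091 -0.1856 -0.0013]
scene arm [ 0.4229 -0.1111  0.0095] [ 0.4229 -0.1109  0.0095]
hub 267 [ 0.46204833 -0.12761216  0.03714452] [ 0.43807851 -0.14984712  0.03426629] [ 0.48588136 -0.10143998  0.04123292]
((462.3657531738281, -127.29297637939453), (39.676368713378906, 39.67750549316406), 62.1882438659668)
knob 113 [ 0.38541154 -0.09468618  0.05648125] [ 0.37357609 -0.10392989  0.04815316] [ 0.39744468 -0.08127011  0.06086303]
top hub [ 0.4597 -0.1268  0.0393] [ 0.4597 -0.1268  0.0402]
top knob [ 0.382  -0.092   0.0569] [ 0.382 -0.092  0.06 ]
top sp [0.54   0.1159 0.1812] [0.54   0.1159 0.1804]
top timer [0.3945 0.1212 0.0498] [0.3945 0.1213 0.0514]
top mug [0.4166 0.2908 0.0246] [0.4159 0.2
[... 491 characters left out ...]
22815  0.05017707] [ 0.39543468 -0.07895344  0.06263964]
scene 0.14 1613 [0.5473 0.1112 0.1466] [0.5492 0.1204 0.146 ] [0.125 0.129 0.012]
scene 0.153 114 [0.545  0.1114 0.1585] [0.5334 0.1172 0.1579] [0.066 0.035 0.009]
scene 0.165 64 [0.5463 0.1138 0.1721] [0.5486 0.1179 0.1715] [0.025 0.022 0.013]
scene 0.178 43 [0.5479 0.1181 0.1805] [0.5484 0.1189 0.1813] [0.02  0.019 0.006]
top 0.14 1892 [0.5421 0.1176 0.1478] [0.5475 0.12   0.146 ] [0.13  0.129 0.012]
top 0.153 127 [0.5387 0.1167 0.1591] [0.5348 0.1205 0.158 ] [0.082 0.067 0.01 ]
top 0.165 37 [0.5423 0.1172 0.1727] [0.5467 0.1209 0.1716] [0.024 0.024 0.013]
top 0.178 65 [0.5457 0.1196 0.181 ] [0.5464 0.1205 0.182 ] [0.021 0.022 0.008]
```

```bash
python3 - <<'E'
from h import *
c=cv2.imread('pics/top0.png'); a=cv2.resize(c[130:190,215:295],None,fx=5,fy=5,interpolation=2)
b=cv2.resize(c[225:285,290:370],None,fx=5,fy=5,interpolation=2)
s=cv2.imread('pics/scene0.png'); d=cv2.resize(s[140:200,220:300],None,fx=5,fy=5,interpolation=2);e=cv2.resize(s[260:320,190:270],None,fx=5,fy=5,interpolation=2)
cv2.imwrite('pics/crops.png',np.vstack([np.hstack([a,b]),np.hstack([d,e])]))
E
```

```text
(no output)
```

View pics/crops.png

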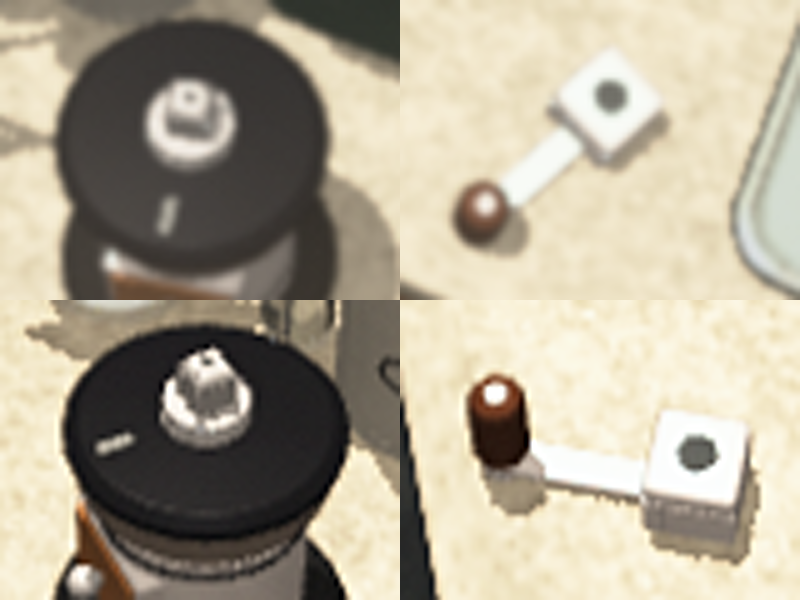

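Hub is at about (0.4615,-0.127) with the top at z≈0.038. Knob is at (0.384,-0.093), which gives 85 mm arm length and yaw ≈156°. The mill axis is at about (0.548,0.120). Next I'll check the obstacle heights around the mill.

```bash
python3 - <<'E'
from h import *
W=np.vstack([np.load(f'pics/{n}0w.npy').reshape(-1,3) for n in ['scene','top']])
W=W[~np.isnan(W[:,0])]
c=np.array([.548,.120]); d=W[:,:2]-c; r=np.hypot(*d.T); a=np.degrees(np.arctan2(d[:,1],d[:,0]))%360
print('az: per ring max height')
for k in range(0,360,20):
    row=[]
    for r0 in np.arange(.08,.30,.03):
        m=(a>=k)&(a<k+20)&(r>=r0)&(r<r0+.03); row.append(round(float(np.percentile(W[m,2],98)),2) if m.sum()>3 else -1)
    print(k,row)
h=np.array([.4615,-.127]);d=W[:,:2]-h; r=np.hypot(*d.T)
print([ (round(r0,2),W[(r>=r0)&(r<r0+.03),2].max().round(3)) for r0 in np.arange(.03,.2,.03)])
m=cam('top'); M=world(m)
E
```

```text
az: per ring max height
0 [0.0, 0.15, 0.15, 0.15, 0.15, 0.45, 0.45, 0.45]
20 [0.0, 0.0, 0.44, 0.46, 0.46, 0.46, -1, -1]
40 [-1, 0.0, 0.14, 0.42, 0.42, 0.4, 0.39, 0.37]
60 [0.0, 0.0, 0.0, 0.11, 0.36, 0.37, 0.28, 0.36]
80 [0.0, 0.0, 0.0, 0.3, 0.3, 0.31, 0.33, 0.32]
100 [0.0, 0.0, 0.0, 0.0, 0.0, 0.0, 0.0, 0.32]
120 [0.0, 0.0, 0.1, 0.1, 0.1, 0.1, 0.0, 0.0]
140 [0.0, 0.0, 0.09, 0.1, 0.1, 0.1, -0.9, -0.9]
160 [0.0, 0.05, 0.05, 0.04, 0.0, -0.9, -0.9, -0.9]
180 [0.0, 0.04, 0.05, 0.04, 0.0, -0.9, -0.9, -0.9]
200 [0.0, 0.0, 0.0, 0.0, 0.0, 0.0, -0.01, -0.9]
220 [0.0, 0.0, 0.0, 0.0, 0.0, 0.05, 0.06, 0.0]
240 [0.0, 0.0, 0.0, 0.0, 0.0, 0.04, 0.04, 0.0]
260 [0.0, 0.0, 0.0, 0.0, 0.0, 0.0, 0.0, 0.0]
280 [0.0, 0.0, 0.0, 0.0, 0.0, 0.09, 0.09, 0.09]
300 [0.0, 0.0, 0.0, 0.15, 0.15, 0.15, 0.15, 0.15]
320 [0.0, 0.0, 0.15, 0.15, 0.01, 0.01, 0.01, 0.01]
340 [0.0, 0.15, 0.15, -1, 0.01, 0.01, 0.01, 0.01]
[(np.float64(0.03), np.float64(0.014)), (np.float64(0.06), np.float64(0.063)), (np.float64(0.09), np.float64(0.093)), (np.float64(0.12), np.float64(0.095)), (np.float64(0.15), np.float64(0.098)), (np.float64(0.18), np.float64(0.151))]
```

```bash
python3 -m creep '[[[0,0,0.12,0,0,0,0.0854],[0,0,0.12,0,0,0,0.0854]]]' 40; python3 -c "
from h import *
st(); print(R.from_quat(np.roll(get_obs()['tool_rot'],-1)).as_matrix().round(3))"
```

```text
t: 0.47
eef_pos: [0.2061, -0.6425, 0.3033]
tool_rot: [-0.0, 0.73, -0.684, -0.0]
contact_force: [-1.1, 0.7, -0.6]
gripper_width: 1.006
{'t': 0.4667, 'q': [1.1159, 0.4776, 0.0743, 1.5589, -0.0386, 1.1076, -0.3059], 'joint_vel': [-0.2196, 0.004, 0.316, 0.0184, -0.1629, -0.0089, -1.3091], 'joint_torque': [1.5616, -59.5906, 1.4416, -28.2115, 0.2553, 0.0182, 1.9559], 'eef_pos': [0.2061, -0.6425, 0.3033], 'tool_rot': [-0.0004, 0.7299, -0.6835, -0.0004], 'contact_force': [-1.1356, 0.6973, -0.5869], 'torque': [-0.0336, -0.047, 0.0024], 'gripper_width': 1.0064}
[[ 0.066 -0.998 -0.   ]
 [-0.998 -0.066  0.001]
 [-0.001 -0.    -1.   ]]
```

```bash
python3 - <<'E'
from h import *
for n in ['scene','top']:
    W=np.load(f'pics/{n}0w.npy').reshape(-1,3); W=W[~np.isnan(W[:,0])]
    c=np.array([.548,.120]); d=W[:,:2]-c; r=np.hypot(*d.T); 
    g=W[(W[:,2]>.16)&(r<.26)&(r>.07)]
    print(n,len(g))
    img=np.zeros((26,30))
    for p in g:
        i=int((p[0]-.40)/.02); j=int((p[1]+.14)/.02)
        if 0<=i<26 and 0<=j<30: img[i,j]=max(img[i,j],p[2])
    for i in range(25,-1,-1): print('%.2f'%(.40+.02*i),' '.join('%3d'%(v*100) if v else '  .' for v in img[i][::-1]))
print('cols y from .45 down to -.14')
E
```

```text
scene 8839
0.90   .   .   .   .   .   .   .   .   .   .   .   .   .   .   .   .   .   .   .   .   .   .   .   .   .   .   .   .   .   .
0.88   .   .   .   .   .   .   .   .   .   .   .   .   .   .   .   .   .   .   .   .   .   .   .   .   .   .   .   .   .   .
0.86   .   .   .   .   .   .   .   .   .   .   .   .   .   .   .   .   .   .   .   .   .   .   .   .   .   .   .   .   .   .
0.84   .   .   .   .   .   .   .   .   .   .   .   .   .   .   .   .   .   .   .   .   .   .   .   .   .   .   .   .   .   .
0.82   .   .   .   .   .   .   .   .   .   .   .   .   .   .   .   .   .   .   .   .   .   .   .   .   .   .   .   .   .   .
0.80   .   .   .   .   .   .   .   .   .   .   .   .   .   .   .   .   .   .   .   .   .   .   .   .   .   .   .   .   .   .
0.78   .   .   .   .   .   .   .   .   .   .   .   .  46  43   .   .   .   .   .   .   .   .   .   .   .   .   .   .   .   .
0.76   .   .   .   .   .   .   .   .   .   .   .   .  46  28   .   .   .   .   .   .   .   .   .   .   .   .   .   .   .   .
0.74   .   .   .   .   .   .   .   .   .   .   .   .  46  32   .   .   .   .   .   .   . 
[... 4748 characters left out ...]
 .   .   .   .   .   .   .   .   .   .   .   .
0.48   .   .   .   .   .   .   .   .   .   .   .   .   .   .   .   .   .   .   .   .   .   .   .   .   .   .   .   .   .   .
0.46   .   .   .   .   .   .   .   .   .   .   .   .   .   .   .   .   .   .   .   .   .   .   .   .   .   .   .   .   .   .
0.44   .   .   .   .   .   .   .   .   .   .   .   .   .   .   .   .   .   .   .   .   .   .   .   .   .   .   .   .   .   .
0.42   .   .   .   .   .   .   .   .   .   .   .   .   .   .   .   .   .   .   .   .   .   .   .   .   .   .   .   .   .   .
0.40   .   .   .   .   .   .   .   .   .   .   .   .   .   .   .   .   .   .   .   .   .   .   .   .   .   .   .   .   .   .
cols y from .45 down to -.14
```

The pillar stands at x≥0.69, y≥0.18 and the utensils at y≥0.29, so when I turn by the knob the wrist camera should face the robot side. I'm moving above the crank first.

```bash
python3 -m creep '[[[0,0,0,-0.033,-0.019,0,0.0854],[0,0,0,-0.033,-0.019,0,0.0854],[0,0,0,-0.033,-0.019,0,0.0854],[0,0,0,-0.033,-0.019,0,0.0854],[0,0,0,-0.033,-0.019,0,0.0854],[0,0,0,-0.033,-0.019,0,0.0854],[0,0,0,-0.033,-0.019,0,0.0854],[0,0,0,-0.033,-0.019,0,0.0854],[0,0,0,-0.033,-0.019,0,0.0854],[0,0,0,-0.033,-0.019,0,0.0854],[0,0,0,-0.033,-0.019,0,0.0854],[0,0,0,-0.033,-0.019,0,0.0854],[0,0,0,-0.033,-0.019,0,0.0854],[0,0,0,-0.033,-0.019,0,0.0854],[0,0,0,-0.033,-0.019,0,0.0854]]]'
cat >> h.py <<'E'
def pose():
    o=get_obs(); return np.array(o['eef_pos']), R.from_quat(np.roll(o['tool_rot'],-1)).as_matrix(), o
def to(p,az=None):
    """deltas in tool frame to reach world TCP p, tool x azimuth az deg, tool down"""
    e,M,o=pose(); a=np.degrees(np.arctan2(M[1,0],M[0,0]))
    if az is None: az=a
    c,s=np.cos(np.radians(az)),np.sin(np.radians(az))
    G=np.array([[c,s,0],[s,-c,0],[0,0,-1.]])
    print('t %.2f az %.1f'%(o['t'],a),'pos',e.round(4),'tool z',M[:,2].round(3),'| shift now',(M.T@(np.array(p)-e)).round(4),'| shift after turn',(G.T@(np.array(p)-e)).round(4),'| turn',R.from_matrix(M.T@G).as_rotvec().round(3),'q1,q7',np.round(o['q'],2)[[0,6]],'F',np.round(o['contact_force'],1),'T',np.round(o['torque'],2),'w',round(o['gripper_width'],3))
E
python3 -c "
from h import *
to([.4615,-.127,.3],66)"
```

```text
t: 1.72
eef_pos: [0.4677, -0.1189, 0.3014]
tool_rot: [0.003, 0.721, -0.693, 0.003]
contact_force: [0.7, -0.7, -0.3]
gripper_width: 1.0
t 1.72 az -87.7 pos [ 0.4677 -0.1189  0.3014] tool z [ 0.001 -0.008 -1.   ] | shift now [0.0078 0.0065 0.0015] | shift after turn [-0.0099 -0.0023  0.0014] | turn [ 0.011 -0.003 -2.683] q1,q7 [ 0.35 -1.48] F [ 0.7 -0.7 -0.3] T [-0.06 -0.07  0.01] w 1.0
```

```bash
python3 -m creep '[[[0,0,-0.12,0,0,0,0.0854],[0,0,-0.12,0,0,0,0.0854],[0,0,-0.12,0,0,0,0.0854],[0,0,-0.12,0,0,0,0.0854],[0,0,-0.12,0,0,0,0.0854],[0,0,-0.12,0,0,0,0.0854],[0,0,-0.12,0,0,0,0.0854],[0,0,-0.12,0,0,0,0.0854],[0,0,-0.12,0,0,0,0.0854],[0,0,-0.12,0,0,0,0.0854],[0,0,-0.12,0,0,0,0.0854],[0,0,-0.12,0,0,0,0.0854],[0,0,-0.12,0,0,0,0.0854],[0,0,-0.12,0,0,0,0.0854],[0,0,-0.12,0,0,0,0.0854],[0,0,-0.12,0,0,0,0.0854],[0,0,-0.12,0,0,0,0.0854],[0,0,-0.12,0,0,0,0.0854],[0,0,-0.12,0,0,0,0.0854],[0,0,-0.12,0,0,0,0.0854]]]'
python3 -c "
from h import *
to([.4615,-.127,.3],66);to([.548,.120,.34],66)
c=cam('wrist');save(c,'w1')"
```

```text
t: 3.38
eef_pos: [0.4721, -0.1059, 0.3039]
tool_rot: [0.005, 0.885, 0.466, 0.002]
contact_force: [0.5, -0.6, 0.2]
gripper_width: 0.999
t 3.38 az 55.6 pos [ 0.4721 -0.1059  0.3039] tool z [ 0.007 -0.006 -1.   ] | shift now [-0.0234  0.0031  0.0039] | shift after turn [-0.0236 -0.0011  0.0039] | turn [ 0.01   0.002 -0.182] q1,q7 [0.6  0.93] F [ 0.5 -0.6  0.2] T [-0.   -0.01 -0.  ] w 0.999
t 3.38 az 55.6 pos [ 0.4721 -0.1059  0.3039] tool z [ 0.007 -0.006 -1.   ] | shift now [ 0.2292 -0.0648 -0.0371] | shift after turn [ 0.2373 -0.0225 -0.0361] | turn [ 0.01   0.002 -0.182] q1,q7 [0.6  0.93] F [ 0.5 -0.6  0.2] T [-0.   -0.01 -0.  ] w 0.999
```

View pics/w1.png

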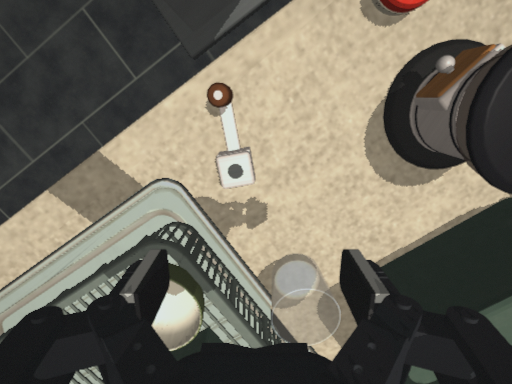

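The wrist view shows the crank clearly, with the hub's top hole at (235,171) and the knob at (219,95). The mill is at the right edge. I'll measure the crank from this view and then move above the mill.

```bash
python3 - <<'E'
from h import *
c=cam('wrist'); W=world(c); print(-c['R'].T@c['t'])
b=(slice(75,205),slice(195,270)); w=W[b].reshape(-1,3)
hh=w[(w[:,2]>.034)&(w[:,2]<.042)&(np.hypot(w[:,0]-.4615,w[:,1]+.127)<.03)]
print(len(hh),hh.mean(0).round(4),cv2.minAreaRect((hh[:,:2]*1000).astype(np.float32)))
kk=w[(w[:,2]>.055)&(w[:,2]<.065)]; print(len(kk),kk.mean(0).round(4),((kk.min(0)+kk.max(0))/2).round(4))
E
python3 -m creep '[[[0,0,-0.1,0.021,-0.007,-0.004,0.0854],[0,0,-0.08,0.021,-0.005,-0.004,0.0854],[0,0,0,0.021,-0.002,-0.003,0.0854],[0,0,0,0.021,-0.002,-0.003,0.0854],[0,0,0,0.021,-0.002,-0.003,0.0854],[0,0,0,0.021,-0.002,-0.003,0.0854],[0,0,0,0.021,-0.002,-0.003,0.0854],[0,0,0,0.021,-0.002,-0.003,0.0854],[0,0,0,0,0,0,0.0854]]]'
python3 -c "
from h import *
to([.4615,-.127,.3],66);to([.548,.120,.34],66)
c=cam('wrist');save(c,'w2')"
```

```text
[ 0.40581151 -0.0620883   0.37150281]
1052 [ 0.4615 -0.1264  0.0365] ((461.869140625, -126.77955627441406), (39.03739547729492, 39.167633056640625), 64.65673065185547)
329 [ 0.3849 -0.0914  0.0567] [ 0.3849 -0.0915  0.0571]
t: 4.23
eef_pos: [0.5287, 0.0594, 0.3301]
tool_rot: [0.005, 0.852, 0.524, 0.001]
contact_force: [0.3, 1.1, 0.7]
gripper_width: 1.001
t 4.23 az 63.2 pos [0.5287 0.0594 0.3301] tool z [ 0.007 -0.007 -1.   ] | shift now [-0.1966  0.0238  0.031 ] | shift after turn [-0.1976  0.0144  0.0301] | turn [ 0.01   0.003 -0.049] q1,q7 [0.34 0.68] F [0.3 1.1 0.7] T [ 0.05  0.04 -0.02] w 1.001
t 4.23 az 63.2 pos [0.5287 0.0594 0.3301] tool z [ 0.007 -0.007 -1.   ] | shift now [ 0.0628 -0.01   -0.0102] | shift after turn [ 0.0632 -0.007  -0.0099] | turn [ 0.01   0.003 -0.049] q1,q7 [0.34 0.68] F [0.3 1.1 0.7] T [ 0.05  0.04 -0.02] w 1.001
```

View pics/w2.png

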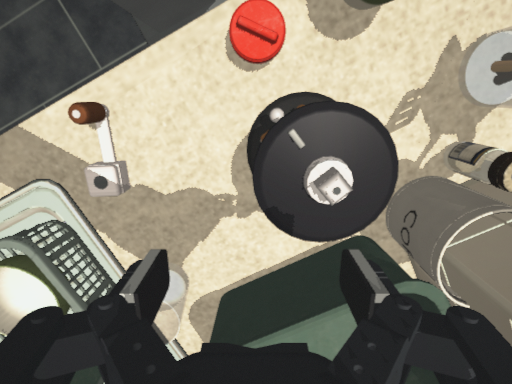

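The spindle's square is visible at (330,185) inside its shoulder. I'll rectify the picture onto horizontal planes to read its angle.

```bash
python3 - <<'E'
from h import *
c=cam('wrist'); W=world(c)
ims=[]
for z in (.182,.176,.160):
    g=np.zeros((400,400,2),np.float32)
    for i in range(400):
        x=.548+(200-i)*.00015; ys=.120+(200-np.arange(400))*.00015
        P=np.stack([np.full(400,x),ys,np.full(400,z)],1)@c['R'].T+c['t']
        g[i]=P[:,:2]/P[:,2:]*c['f']+[c['cx'],c['cy']]
    im=cv2.remap(c['color'][...,::-1].copy(),g[...,0],g[...,1],cv2.INTER_CUBIC)
    cv2.circle(im,(200,200),130,(0,255,0),1); cv2.drawMarker(im,(200,200),(0,0,255),0,12)
    ims.append(im)
ims=[cv2.resize(i,(266,266)) for i in ims]
big=cv2.resize(c['color'][150:215,295:365,::-1],None,fx=5,fy=5,interpolation=2)
cv2.imwrite('pics/rect1.png',np.hstack(ims)); cv2.imwrite('pics/big1.png',big)
w=W[140:225,280:380].reshape(-1,3); 
for a,b in [(.18,.184),(.157,.163),(.164,.179)]:
    s=w[(w[:,2]>a)&(w[:,2]<b)&(np.hypot(w[:,0]-.548,w[:,1]-.12)<.025)]; print(a,len(s),s.mean(0).round(4),cv2.minAreaRect((s[:,:2]*1000).astype(np.float32)))
W0=world(c).reshape(-1,3); s=W0[(W0[:,2]>.143)&(W0[:,2]<.152)&(np.hypot(W0[:,0]-.548,W0[:,1]-.12)<.08)]
print('lid',cv2.minEnclosingCircle((s[:,:2]*1000).astype(np.float32)))
E
```

```text
0.18 225 [0.5471 0.1198 0.1808] ((546.77001953125, 119.6566162109375), (14.01754093170166, 13.680071830749512), 8.755825996398926)
0.157 805 [0.5424 0.1182 0.1586] ((547.2865600585938, 119.15214538574219), (37.450645446777344, 38.35863494873047), 42.43297576904297)
0.164 473 [0.5428 0.1184 0.1746] ((547.1458740234375, 119.41622161865234), (21.35879898071289, 20.880102157592773), 13.928291320800781)
lid ((546.7212524414062, 119.4268569946289), 63.16300964355469)
```

View pics/rect1.png

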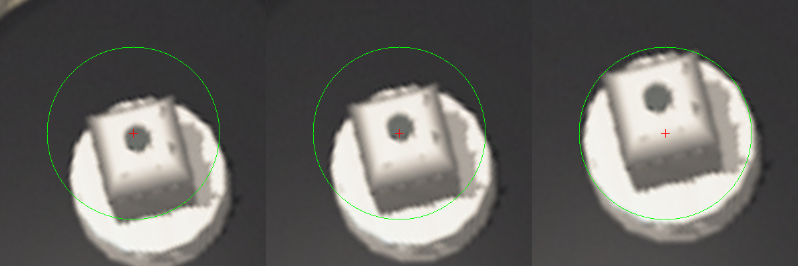

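View pics/big1.png

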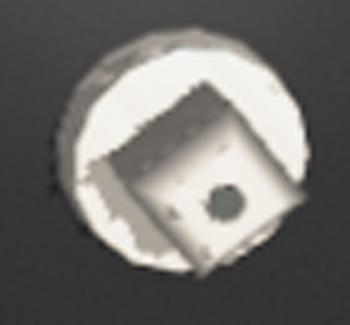

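The square faces 14° (mod 90), and the measured sides of 21.4 × 20.9 mm match the 21 mm given. The axis is at (0.547,0.1195). The crank's yaw is 155°, so turning it +39° to 194° fits and leaves the knob pointing towards the robot. I'm going back to grasp the hub with tool x at 65°.

```bash
python3 -m creep '[[[0.01,0.003,-0.03,-0.03,0.003,0.02,0.0854],[0,0,0,-0.033,0.003,0.02,0.0854],[0,0,0,-0.033,0.003,0.02,0.0854],[0,0,0,-0.033,0.003,0.02,0.0854],[0,0,0,-0.033,0.003,0.02,0.0854],[0,0,0,-0.018,0.002,0.02,0.0854],[0,0,0,0,0,0.02,0.0854]]]'
python3 -c "
from h import *
to([.4618,-.1267,.15],65)"
```

```text
t: 4.92
eef_pos: [0.4611, -0.1277, 0.188]
tool_rot: [0.004, 0.85, 0.527, 0.0]
contact_force: [0.4, -0.3, 0.1]
gripper_width: 0.997
t 4.92 az 63.6 pos [ 0.4611 -0.1277  0.188 ] tool z [ 0.005 -0.007 -1.   ] | shift now [ 0.0014 -0.0001  0.038 ] | shift after turn [0.0012 0.0002 0.038 ] | turn [ 0.007  0.004 -0.024] q1,q7 [0.61 0.98] F [ 0.4 -0.3  0.1] T [-0.04 -0.02  0.02] w 0.997
```

```bash
python3 -m creep '[[[0.01,0.005,-0.03,0.001,0,0.025,0.0854],[0,0,0,0,0,0.025,0.0854],[0,0,0,0,0,0.02,0.0854],[0,0,0,0,0,0,0.0854]]]'
python3 -c "
from h import *
to([.4618,-.1267,.077],65)
c=cam('wrist');save(c,'w3')"
```

```text
t: 5.25
eef_pos: [0.4541, -0.1367, 0.1117]
tool_rot: [-0.002, 0.848, 0.53, -0.005]
contact_force: [-1.4, 0.0, -0.9]
gripper_width: 1.004
t 5.25 az 64.0 pos [ 0.4541 -0.1367  0.1117] tool z [-0.011 -0.001 -1.   ] | shift now [0.0125 0.0028 0.0346] | shift after turn [0.0123 0.0027 0.0347] | turn [-0.009  0.006 -0.017] q1,q7 [0.56 0.9 ] F [-1.4  0.  -0.9] T [-0.    0.03  0.03] w 1.004
```

View pics/w3.png

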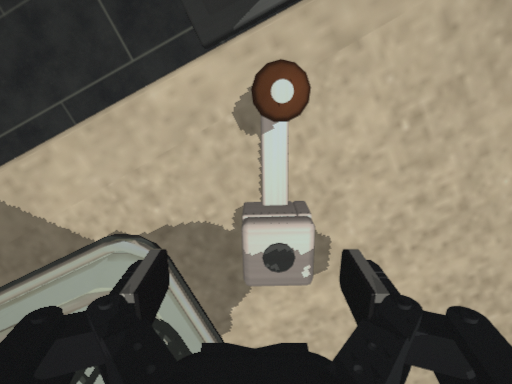

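The hub sits between the jaws at (279,245), off centre by the 12 mm measured drift. I'll correct that and then descend.

```bash
python3 -m creep '[[[-0.009,0.006,-0.017,0.0125,0.003,0,0.0854],[0,0,0,0,0,0,0.0854]]]'
python3 -c "
from h import *
to([.4618,-.1267,.077],65)"
```

```text
t: 5.47
eef_pos: [0.4636, -0.1275, 0.1145]
tool_rot: [0.001, 0.844, 0.536, 0.001]
contact_force: [1.3, -0.5, -0.7]
gripper_width: 1.001
t 5.47 az 64.8 pos [ 0.4636 -0.1275  0.1145] tool z [ 0.003 -0.001 -1.   ] | shift now [-0.0001 -0.0021  0.0375] | shift after turn [-0.0001 -0.002   0.0375] | turn [ 0.003 -0.    -0.003] q1,q7 [0.54 0.9 ] F [ 1.3 -0.5 -0.7] T [ 0.07 -0.01 -0.03] w 1.001
```

```bash
python3 -m creep '[[[0,0,0,0,-0.001,0.013,0.0854],[0,0,0,0,-0.001,0.012,0.0854],[0,0,0,0,0,0.01,0.0854],[0,0,0,0,0,0,0.0854]]]'
python3 -c "
from h import *
to([.4618,-.1267,.077],65)"
```

```text
t: 5.8
eef_pos: [0.4664, -0.1264, 0.083]
tool_rot: [0.005, 0.844, 0.536, 0.005]
contact_force: [-0.5, -0.1, -1.2]
gripper_width: 1.001
t 5.80 az 64.8 pos [ 0.4664 -0.1264  0.083 ] tool z [ 0.014 -0.004 -1.   ] | shift now [-0.0022 -0.0042  0.006 ] | shift after turn [-0.0022 -0.0041  0.006 ] | turn [ 0.014 -0.002 -0.003] q1,q7 [0.5  0.84] F [-0.5 -0.1 -1.2] T [-0.02  0.02  0.02] w 1.001
```

```bash
python3 -m creep '[[[0.014,-0.002,-0.003,-0.002,-0.004,0.006,0.0854],[0,0,0,0,0,0,0.0854]]]'
python3 -c "
from h import *
to([.4618,-.1267,.077],65)"
```

```text
t: 5.97
eef_pos: [0.4621, -0.1264, 0.0769]
tool_rot: [-0.0, 0.843, 0.538, -0.0]
contact_force: [-0.8, -0.2, -0.2]
gripper_width: 1.001
t 5.97 az 65.1 pos [ 0.4621 -0.1264  0.0769] tool z [-0. -0. -1.] | shift now [-0.0004 -0.0001 -0.0001] | shift after turn [-0.0004 -0.0001 -0.0001] | turn [-0.     0.     0.001] q1,q7 [0.5  0.84] F [-0.8 -0.2 -0.2] T [-0.05 -0.   -0.01] w 1.001
```

```bash
python3 -m creep '[[[0,0,0,0,0,0,0.03],[0,0,0,0,0,0,0.03],[0,0,0,0,0,0,0.03],[0,0,0,0,0,0,0.03],[0,0,0,0,0,0,0.03],[0,0,0,0,0,0,0.03]]]' 50
python3 -c "
from h import *
to([.4618,-.1267,.077],65)"
```

```text
t: 6.47
eef_pos: [0.4623, -0.1266, 0.0777]
tool_rot: [0.0, 0.843, 0.538, 0.0]
contact_force: [-0.8, -0.6, -2.0]
gripper_width: 0.461
t 6.47 az 65.0 pos [ 0.4623 -0.1266  0.0777] tool z [ 0. -0. -1.] | shift now [-0.0003 -0.0005  0.0007] | shift after turn [-0.0003 -0.0005  0.0007] | turn [0.    0.    0.001] q1,q7 [0.5  0.84] F [-0.8 -0.6 -2. ] T [-0.04 -0.01  0.01] w 0.461
```

The grip reads 39.4 mm, so the hub is held. Its underside is 77.7 mm below the TCP, so home is TCP z ≈ 0.2377. Lifting.

```bash
python3 -m creep '[[[0,0,0,0,0,-0.015,0.03],[0,0,0,0,0,-0.03,0.03],[0,0,0,0,0,-0.035,0.03],[0,0,0,0,0,-0.035,0.03],[0,0,0,0,0,-0.035,0.03],[0,0,0,0,0,-0.035,0.03],[0,0,0,0,0,-0.02,0.03],[0,0,0,0,0,0,0.03]]]' 60
python3 -c "
from h import *
to([.547,.1195,.3],104)
c=cam('wrist');save(c,'w4')"
```

```text
t: 7.13
eef_pos: [0.459, -0.1258, 0.2884]
tool_rot: [-0.004, 0.843, 0.538, -0.004]
contact_force: [0.6, -0.9, -2.6]
gripper_width: 0.46
t 7.13 az 65.1 pos [ 0.459  -0.1258  0.2884] tool z [-0.011  0.003 -1.   ] | shift now [ 0.2595 -0.0234 -0.0117] | shift after turn [ 0.2167  0.1447 -0.0116] | turn [-0.011 -0.002 -0.678] q1,q7 [0.69 1.12] F [ 0.6 -0.9 -2.6] T [-0.01 -0.12 -0.03] w 0.46
```

View pics/w4.png

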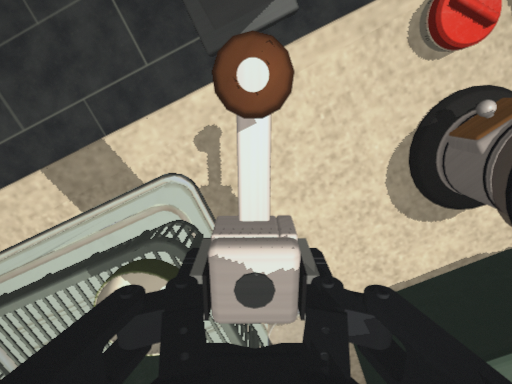

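The crank is held square in the jaws, hub at (255,275) and knob straight ahead at (253,75). I'll turn it and then carry it over the mill.

```bash
python3 -m creep '[[[-0.01,0,-0.11,0,0,-0.003,0.03],[0,0,-0.11,0,0,-0.003,0.03],[0,0,-0.11,0,0,-0.003,0.03],[0,0,-0.11,0,0,-0.003,0.03],[0,0,-0.11,0,0,0,0.03],[0,0,-0.1,0,0,0,0.03],[0,0,0,0.02,0.013,0,0.03],[0,0,0,0.029,0.019,0,0.03],[0,0,0,0.029,0.019,0,0.03],[0,0,0,0.029,0.019,0,0.03],[0,0,0,0.029,0.019,0,0.03],[0,0,0,0.029,0.019,0,0.03],[0,0,0,0.029,0.019,0,0.03],[0,0,0,0,0,0,0.03]]]'
python3 -c "
from h import *
to([.547,.1195,.29],104)"
```

```text
t: 8.35
eef_pos: [0.5226, 0.0971, 0.2698]
tool_rot: [-0.019, 0.617, 0.786, -0.012]
contact_force: [0.5, 1.8, -3.4]
gripper_width: 0.455
t 8.35 az 103.7 pos [0.5226 0.0971 0.2698] tool z [-0.044  0.005 -0.999] | shift now [ 0.0163  0.0282 -0.0212] | shift after turn [ 0.0158  0.0291 -0.0202] | turn [-0.042 -0.016 -0.005] q1,q7 [0.34 1.23] F [ 0.5  1.8 -3.4] T [ 0.09 -0.13 -0.04] w 0.455
```

```bash
python3 -m creep '[[[-0.04,-0.016,-0.005,0,0,-0.022,0.03],[0,0,0,0,0,0,0.03],[0,0,0,0.008,0.014,0,0.03],[0,0,0,0.008,0.014,0,0.03],[0,0,0,0,0,0,0.03]]]'
python3 -c "
from h import *
to([.547,.1195,.275],104)"
```

```text
t: 8.77
eef_pos: [0.5425, 0.1208, 0.2807]
tool_rot: [-0.006, 0.613, 0.79, -0.006]
contact_force: [-0.2, 0.1, -2.1]
gripper_width: 0.454
t 8.77 az 104.4 pos [0.5425 0.1208 0.2807] tool z [-0.018 -0.003 -1.   ] | shift now [-0.0024  0.0041  0.0056] | shift after turn [-0.0023  0.0041  0.0057] | turn [-0.018 -0.002  0.007] q1,q7 [0.29 1.2 ] F [-0.2  0.1 -2.1] T [ 0.03 -0.06  0.03] w 0.454
```

```bash
python3 -m creep '[[[-0.018,-0.002,0.007,-0.0024,0.004,0.004,0.03],[0,0,0,0,0,0,0.03],[0,0,0,0,0,0,0.03]]]'
python3 -c "
from h import *
to([.547,.1195,.265],104)
c=cam('scene');save(c,'s5');c=cam('wrist');save(c,'w5')
W=world(c); w=W.reshape(-1,3); print(W[60:90,230:280].reshape(-1,3).mean(0))
hh=w[(abs(w[:,2]-(get_obs()['eef_pos'][2]-.0777+.038))<.004)&(np.hypot(w[:,0]-.547,w[:,1]-.1195)<.028)]
print(len(hh),hh.mean(0).round(4),cv2.minAreaRect((hh[:,:2]*1000).astype(np.float32)))
kk=w[(w[:,2]>get_obs()['eef_pos'][2]-.0777+.056)&(w[:,2]<.26)&(np.hypot(w[:,0]-.465,w[:,1]-.099)<.02)]; print(len(kk),kk.mean(0).round(4))
"
```

```text
t: 9.02
eef_pos: [0.5443, 0.1173, 0.2712]
tool_rot: [-0.003, 0.616, 0.788, -0.004]
contact_force: [0.5, 0.2, -2.5]
gripper_width: 0.463
t 9.02 az 104.0 pos [0.5443 0.1173 0.2712] tool z [-0.009 -0.002 -1.   ] | shift now [0.0015 0.0032 0.0061] | shift after turn [0.0015 0.0032 0.0062] | turn [-0.009 -0.     0.   ] q1,q7 [0.29 1.19] F [ 0.5  0.2 -2.5] T [-0.02 -0.06 -0.03] w 0.463
[nan nan nan]
7124 [0.5411 0.1165 0.2301] ((542.4149169921875, 117.5903549194336), (39.422203063964844, 47.9691047668457), 13.486470222473145)
3433 [0.4607 0.0954 0.251 ]
```

```bash
python3 - <<'E'
import cv2,numpy as np
a=cv2.imread('pics/s5.png')[120:220,200:330]; a=cv2.resize(a,None,fx=4,fy=4,interpolation=2)
cv2.imwrite('pics/s5c.png',a)
E
```

```text
(no output)
```

View pics/s5c.png

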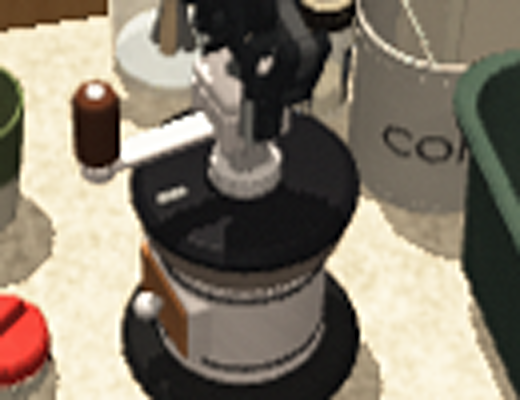

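View pics/w5.png

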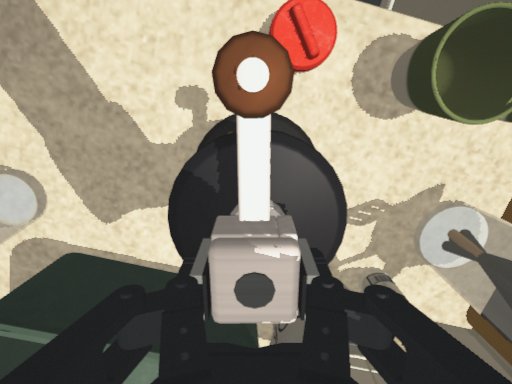

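The hub is now above the spindle, with the shoulder just visible beneath it, and the knob points to the robot side. I'll check the hub's centre against the TCP.

```bash
python3 - <<'E'
from h import *
e,M,o=pose(); c=cam('wrist'); W=world(c)
for n,(u,v) in dict(hole=(255,290),ktop=(253,74)).items():
    z=np.nanmedian(W[v-3:v+4,u-3:u+4,2]); 
    # ray at expected heights
    d=c['R'].T@np.array([(u-c['cx'])/c['f'],(v-c['cy'])/c['f'],1]); o0=-c['R'].T@c['t']
    zz=e[2]-.0777+(.038 if n=='hole' else .0585)
    p=o0+d*(zz-o0[2])/d[2]; print(n,'depth z',z,'expected',zz,p.round(4),'in tool',(M.T@(p-e)).round(4))
to([.547,.1195,.265],104)
E
```

```text
hole depth z 0.23164585775433907 expected 0.2317796913972385 [0.5427 0.1166 0.2318] in tool [-0.0001 -0.0015  0.0397]
ktop depth z 0.25218974416852147 expected 0.2522796913972385 [0.4611 0.0957 0.2523] in tool [-0.0007 -0.0858  0.02  ]
t 9.17 az 104.0 pos [0.5448 0.1174 0.272 ] tool z [-0.008 -0.002 -1.   ] | shift now [0.0015 0.0027 0.007 ] | shift after turn [0.0015 0.0027 0.007 ] | turn [-0.008 -0.    -0.   ] q1,q7 [0.29 1.19] F [ 1.2  0.  -2.1] T [ 0.06 -0.07  0.06] w 0.46
```

```bash
python3 -m creep '[[[-0.008,0,0,0.0015,0.0035,0.003,0.03],[0,0,0,0,0,0,0.03]]]'
python3 -c "
from h import *
to([.548,.1197,.265],104)"
```

```text
t: 9.33
eef_pos: [0.5478, 0.1194, 0.269]
tool_rot: [0.0, 0.616, 0.788, 0.0]
contact_force: [-0.4, 0.3, -2.1]
gripper_width: 0.457
t 9.33 az 103.9 pos [0.5478 0.1194 0.269 ] tool z [ 0.001  0.    -1.   ] | shift now [0.0003 0.0002 0.004 ] | shift after turn [0.0003 0.0002 0.004 ] | turn [ 0.001  0.    -0.001] q1,q7 [0.28 1.18] F [-0.4  0.3 -2.1] T [-0.03  0.01 -0.02] w 0.457
```

```bash
python3 -m creep '[[[0,0,0,0,0,0.004,0.03],[0,0,0,0,0,0.003,0.03],[0,0,0,0,0,0.002,0.03]]]'
python3 -c "
from h import *
to([.548,.1197,.2377],104)"
```

```text
t: 9.58
eef_pos: [0.5481, 0.1195, 0.2599]
tool_rot: [0.001, 0.616, 0.788, 0.001]
contact_force: [1.0, -0.4, -3.0]
gripper_width: 0.456
t 9.58 az 103.9 pos [0.5481 0.1195 0.2599] tool z [ 0.003  0.    -1.   ] | shift now [ 0.0002 -0.0002  0.0222] | shift after turn [ 0.0002 -0.0001  0.0222] | turn [ 0.003  0.    -0.001] q1,q7 [0.28 1.17] F [ 1.  -0.4 -3. ] T [-0.03 -0.01  0.01] w 0.456
```

```bash
python3 -m creep '[[[0.003,0,0,0,0,0.003,0.03],[0,0,0,0,0,0.003,0.03],[0,0,0,0,0,0.003,0.03]]]'
python3 -c "
from h import *
to([.548,.1197,.2377],104)"
```

```text
t: 9.83
eef_pos: [0.5481, 0.1195, 0.2501]
tool_rot: [-0.0, 0.616, 0.788, -0.0]
contact_force: [0.0, 0.4, -2.1]
gripper_width: 0.458
t 9.83 az 103.9 pos [0.5481 0.1195 0.2501] tool z [-0.001 -0.001 -1.   ] | shift now [ 0.0002 -0.      0.0124] | shift after turn [ 0.0002 -0.0001  0.0124] | turn [-0.001  0.    -0.001] q1,q7 [0.27 1.16] F [ 0.   0.4 -2.1] T [-0.02 -0.03 -0.04] w 0.458
```

```bash
python3 -m creep '[[[0,0,0,0,0,0.003,0.03],[0,0,0,0,0,0.003,0.03],[0,0,0,0,0,0.002,0.03]]]'
python3 -c "
from h import *
to([.548,.1197,.2377],104)"
```

```text
t: 10.08
eef_pos: [0.5479, 0.1195, 0.2407]
tool_rot: [-0.0, 0.616, 0.788, -0.001]
contact_force: [0.2, -1.4, -2.8]
gripper_width: 0.458
t 10.08 az 103.9 pos [0.5479 0.1195 0.2407] tool z [-0.001 -0.001 -1.   ] | shift now [0.0002 0.0002 0.003 ] | shift after turn [0.0002 0.0001 0.003 ] | turn [-0.002  0.    -0.001] q1,q7 [0.26 1.15] F [ 0.2 -1.4 -2.8] T [ 0.04 -0.06  0.05] w 0.458
```

```bash
python3 -m creep '[[[0,0,0,0,0,0.002,0.03],[0,0,0,0,0,0.0015,0.03],[0,0,0,0,0,0.001,0.03]]]'
python3 -c "
from h import *
to([.548,.1197,.2377],104)"
```

```text
t: 10.33
eef_pos: [0.548, 0.1197, 0.2376]
tool_rot: [0.0, 0.616, 0.788, -0.001]
contact_force: [-6.6, -2.9, 12.5]
gripper_width: 0.463
t 10.33 az 103.9 pos [0.548  0.1197 0.2376] tool z [-0.001 -0.002 -1.   ] | shift now [ 0.     -0.     -0.0001] | shift after turn [ 0.     -0.     -0.0001] | turn [-0.002  0.002 -0.001] q1,q7 [0.26 1.15] F [-6.6 -2.9 12.5] T [-0.53  1.21  0.05] w 0.463
```

It seated at the predicted height (TCP z 0.2376) with about 15 N push. Next I'll release, lift and check.

```bash
python3 -m creep '[[[0,0,0,0,0,0,0.06],[0,0,0,0,0,0,0.0854],[0,0,0,0,0,0,0.0854],[0,0,0,0,0,0,0.0854],[0,0,0,0,0,-0.015,0.0854],[0,0,0,0,0,-0.02,0.0854],[0,0,0,0,0,-0.025,0.0854],[0,0,0,0,0,-0.02,0.0854],[0,0,0,0,0,0,0.0854]]]'
python3 - <<'E'
from h import *
c=cam('wrist');save(c,'w6');W=world(c)
w=W.reshape(-1,3)
hh=w[(abs(w[:,2]-.198)<.004)&(np.hypot(w[:,0]-.547,w[:,1]-.1195)<.03)]
print(len(hh),hh.mean(0).round(4),cv2.minAreaRect((hh[:,:2]*1000).astype(np.float32)))
kk=w[(w[:,2]>.21)&(w[:,2]<.225)&(np.hypot(w[:,0]-.465,w[:,1]-.099)<.025)];print(len(kk),kk.mean(0).round(4),cv2.minEnclosingCircle((kk[:,:2]*1000).astype(np.float32)))
to([.465,.099,.3],104)
E
```

```text
t: 11.08
eef_pos: [0.5484, 0.1204, 0.3206]
tool_rot: [-0.0, 0.616, 0.788, -0.001]
contact_force: [1.3, -0.0, 0.9]
gripper_width: 1.0
2760 [0.5462 0.1188 0.1964] ((546.9410400390625, 119.2129135131836), (39.4107780456543, 39.142242431640625), 14.456644058227539)
1551 [0.4651 0.0982 0.2156] ((465.13909912109375, 98.11117553710938), 12.407109260559082)
t 11.13 az 104.0 pos [0.5479 0.12   0.319 ] tool z [-0.003 -0.001 -1.   ] | shift now [-0.0004 -0.0855  0.0192] | shift after turn [-0.0004 -0.0856  0.019 ] | turn [-0.003  0.001 -0.   ] q1,q7 [0.3  1.22] F [0.8 0.4 0.2] T [0.03 0.   0.  ] w 1.007
```

View pics/w6.png

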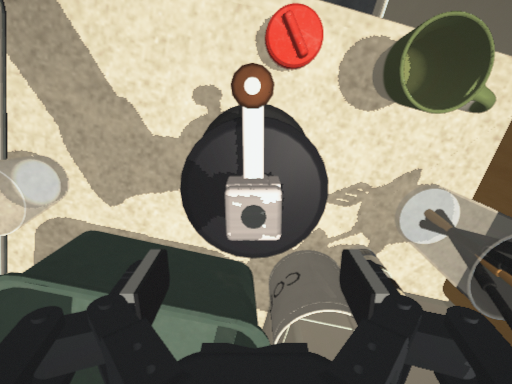

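The hub is fully home: top at ≈0.197, centre (0.547,0.119), yaw 14.5°. The wrist view shows the knob at (252,85), measured at (0.465,0.098), az 194.4°, radius 85 mm. Moving over the knob.

```bash
python3 -m creep '[[[0,0,0,0,-0.02,0,0.0854],[0,0,0,0,-0.025,0,0.0854],[0,0,0,0,-0.025,0,0.0854],[0,0,0,0,-0.015,0,0.0854],[0,0,0,0,0,0,0.0854]]]'
python3 -c "
from h import *
to([.465,.098,.248],104)"
```

```text
t: 11.55
eef_pos: [0.4615, 0.098, 0.3142]
tool_rot: [-0.003, 0.616, 0.788, -0.003]
contact_force: [0.6, 0.5, -0.2]
gripper_width: 1.0
t 11.55 az 103.9 pos [0.4615 0.098  0.3142] tool z [-0.008 -0.001 -1.   ] | shift now [-0.0009  0.004   0.0661] | shift after turn [-0.0008  0.0034  0.0662] | turn [-0.008 -0.001 -0.001] q1,q7 [0.41 1.29] F [ 0.6  0.5 -0.2] T [-0.02  0.   -0.  ] w 1.0
```

```bash
python3 -m creep '[[[-0.008,0,0,-0.001,0.004,0.015,0.0854],[0,0,0,0,0,0.02,0.0854],[0,0,0,0,0,0.015,0.0854],[0,0,0,0,0,0.005,0.0854],[0,0,0,0,0,0,0.0854]]]'
python3 -c "
from h import *
to([.465,.098,.248],104)"
```

```text
t: 11.97
eef_pos: [0.4663, 0.097, 0.2548]
tool_rot: [-0.0, 0.617, 0.787, 0.0]
contact_force: [0.7, -1.0, 0.6]
gripper_width: 0.997
t 11.97 az 103.8 pos [0.4663 0.097  0.2548] tool z [ 0.  0. -1.] | shift now [ 0.0013 -0.001   0.0068] | shift after turn [ 0.0013 -0.001   0.0068] | turn [ 0.    -0.    -0.003] q1,q7 [0.37 1.21] F [ 0.7 -1.   0.6] T [-0.03  0.02 -0.02] w 0.997
```

```bash
python3 -m creep '[[[0,0,0,0.001,-0.001,0.007,0.0854],[0,0,0,0,0,0,0.04],[0,0,0,0,0,0,0.02],[0,0,0,0,0,0,0.015],[0,0,0,0,0,0,0.015],[0,0,0,0,0,0,0.015],[0,0,0,0,0,0,0.015],[0,0,0,0,0,0,0.015]]]' 70
python3 -c "
from h import *
to([.465,.098,.248],104)
c=cam('wrist');save(c,'w7')"
```

```text
t: 12.63
eef_pos: [0.4669, 0.0987, 0.2491]
tool_rot: [0.001, 0.617, 0.787, 0.001]
contact_force: [0.1, -0.3, -2.5]
gripper_width: 0.271
t 12.63 az 103.8 pos [0.4669 0.0987 0.2491] tool z [ 0.003  0.001 -1.   ] | shift now [-0.0003 -0.002   0.0011] | shift after turn [-0.0003 -0.002   0.0011] | turn [ 0.003 -0.001 -0.003] q1,q7 [0.36 1.2 ] F [ 0.1 -0.3 -2.5] T [-0.03  0.02 -0.08] w 0.271
```

View pics/w7.png

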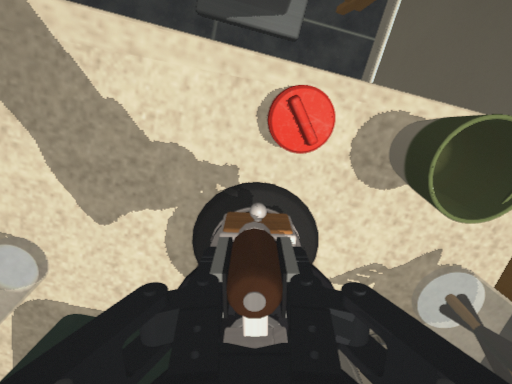

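The knob is held (23 mm reading), seen at (255,270) between the pads. Next is a helper that works out each arc, then turning in short calls with feedback.

```bash
cat > arc.py <<'E'
import sys,json; from h import *
N=int(sys.argv[1]); step=float(sys.argv[2]) if len(sys.argv)>2 else .131
C=np.array([.549,.120]); Z=.248; r=.085
e,M,o=pose(); d=e[:2]-C; phi=np.arctan2(d[1],d[0])
try: L=json.load(open('ang.json'))
except Exception: L=[phi,0.,o['t']]
inc=-((phi-L[0]+np.pi)%(2*np.pi)-np.pi); tot=L[1]+inc; rate=inc/max(o['t']-L[2],1e-6)
json.dump([phi,tot,o['t']],open('ang.json','w'))
print('t %.2f phi %.1f turned %.3f rate %.2f r %.4f z %.4f az %.1f tilt %s F %s w %.3f'%(o['t'],np.degrees(phi),tot,rate,np.hypot(*d),e[2],np.degrees(np.arctan2(M[1,0],M[0,0])),M[:2,2].round(3),np.round(o['contact_force'],1),o['gripper_width']))
print('turn fix',R.from_matrix(M.T@np.array([[np.cos(a:=np.radians(104)),np.sin(a),0],[np.sin(a),-np.cos(a),0],[0,0,-1]])).as_rotvec().round(3))
p=e.copy()
for i in range(N):
    ph=phi-step*(i+1); rr=np.hypot(*d)+(r-np.hypot(*d))*min(1,(i+1)/2)
    q=np.array([*(C+rr*np.array([np.cos(ph),np.sin(ph)])),e[2]+(Z-e[2])*min(1,(i+1)/2)])
    print((M.T@(q-p)*1000).round(1)); p=q
E
python3 arc.py 6; 
python3 -m creep '[[[0.003,0,-0.003,0.003,-0.001,0.001,0.015],[0,0,0,0.006,-0.001,0,0.015],[0,0,0,0.009,0,0,0.015]]]' 70; python3 arc.py 4
```

```text
t 12.68 phi -165.5 turned 0.000 rate -0.00 r 0.0848 z 0.2491 az 103.8 tilt [0.003 0.001] F [-0.4  1.2 -1. ] w 0.271
turn fix [ 0.003 -0.001 -0.003]
[11.1  0.5  0.6]
[10.9  2.   0.6]
[10.6  3.5  0. ]
[10.   4.8  0. ]
[9.3 6.1 0. ]
[8.4 7.2 0. ]
t: 12.93
eef_pos: [0.4635, 0.1151, 0.2492]
tool_rot: [0.002, 0.617, 0.787, 0.003]
contact_force: [6.8, -1.0, -3.4]
gripper_width: 0.273
t 12.93 phi -176.7 turned 0.196 rate 0.78 r 0.0856 z 0.2492 az 103.8 tilt [0.007 0.001] F [ 6.8 -1.  -3.4] w 0.273
turn fix [ 0.007  0.    -0.003]
[10.8  3.1  0.6]
[10.2  4.4  0.6]
[9.7 5.4 0. ]
[8.9 6.7 0. ]
```

```bash
python3 -m creep '[[[0.007,0,-0.003,0.0108,0.0032,0.001,0.015],[0,0,0,0.0102,0.0044,0.0005,0.015],[0,0,0,0.0097,0.0055,0,0.015]]]' 70; python3 arc.py 4
```

```text
t: 13.18
eef_pos: [0.4684, 0.1478, 0.2483]
tool_rot: [0.002, 0.617, 0.787, -0.002]
contact_force: [0.5, -5.3, 3.5]
gripper_width: 0.274
t 13.18 phi 161.0 turned 0.586 rate 1.56 r 0.0853 z 0.2483 az 103.9 tilt [ 0.    -0.006] F [ 0.5 -5.3  3.5] w 0.274
turn fix [-0.001  0.005 -0.003]
[8.9 6.8 0.1]
[7.9 7.8 0.1]
[ 6.9  8.7 -0. ]
[ 5.7  9.6 -0. ]
```

```bash
python3 -m creep '[[[0,0.004,-0.003,0.009,0.0068,0,0.015],[0,0,0,0.008,0.008,0,0.015],[0,0,0,0.007,0.009,0,0.015]]]' 70; python3 arc.py 5
```

```text
t: 13.43
eef_pos: [0.4847, 0.1763, 0.2481]
tool_rot: [0.001, 0.616, 0.788, -0.005]
contact_force: [-3.1, -6.7, 5.6]
gripper_width: 0.278
t 13.43 phi 138.8 turned 0.973 rate 1.55 r 0.0855 z 0.2481 az 104.0 tilt [-0.004 -0.01 ] F [-3.1 -6.7  5.6] w 0.278
turn fix [-0.006  0.009  0.   ]
[ 5.6  9.7 -0.1]
[ 4.2 10.3 -0. ]
[ 3.1 10.7 -0.1]
[ 1.6 11.  -0.1]
[ 0.2 11.1 -0.1]
```

```bash
python3 -m creep '[[[-0.006,0.009,0,0.006,0.01,0,0.015],[0,0,0,0.0044,0.0107,0,0.015],[0,0,0,0.0031,0.011,0,0.015]]]' 70; python3 arc.py 5
```

```text
t: 13.68
eef_pos: [0.5094, 0.1961, 0.2476]
tool_rot: [-0.0, 0.615, 0.788, -0.007]
contact_force: [-8.4, -6.7, 9.4]
gripper_width: 0.273
t 13.68 phi 117.5 turned 1.344 rate 1.49 r 0.0858 z 0.2476 az 104.1 tilt [-0.009 -0.011] F [-8.4 -6.7  9.4] w 0.273
turn fix [-0.012  0.009  0.001]
[ 1.5 11.1 -0.3]
[ 0.  11.2 -0.3]
[-1.  11.1 -0.1]
[-2.5 10.8 -0.1]
[-3.9 10.4 -0.1]
```

```bash
python3 -m creep '[[[-0.01,0.008,0,0.0013,0.0118,-0.0003,0.015],[0,0,0,-0.0005,0.0118,-0.0003,0.015],[0,0,0,-0.0015,0.0117,0,0.015]]]' 70; python3 arc.py 5
```

```text
t: 13.93
eef_pos: [0.5374, 0.2053, 0.2474]
tool_rot: [-0.004, 0.613, 0.79, -0.01]
contact_force: [-10.7, -4.4, 11.3]
gripper_width: 0.275
t 13.93 phi 97.8 turned 1.688 rate 1.38 r 0.0861 z 0.2474 az 104.3 tilt [-0.018 -0.011] F [-10.7  -4.4  11.3] w 0.275
turn fix [-0.02   0.007  0.006]
[-2.5 10.9 -0.5]
[-3.9 10.5 -0.5]
[-4.8 10.1 -0.2]
[-6.   9.3 -0.2]
[-7.2  8.5 -0.1]
```

```bash
python3 -m creep '[[[-0.015,0.006,0.004,-0.0028,0.0116,-0.0006,0.015],[-0.005,0,0,-0.0042,0.0112,-0.0003,0.015],[0,0,0,-0.0055,0.0103,0,0.015]]]' 70; python3 arc.py 5
```

```text
t: 14.18
eef_pos: [0.5638, 0.205, 0.2473]
tool_rot: [-0.006, 0.612, 0.791, -0.009]
contact_force: [-11.8, 0.3, 11.4]
gripper_width: 0.277
t 14.18 phi 80.1 turned 1.997 rate 1.23 r 0.0863 z 0.2473 az 104.5 tilt [-0.021 -0.007] F [-11.8   0.3  11.4] w 0.277
turn fix [-0.022  0.002  0.009]
[-5.9  9.6 -0.6]
[-7.   8.7 -0.5]
[-7.6  8.1 -0.2]
[-8.6  7.1 -0.1]
[-9.5  5.9 -0.1]
```

```bash
python3 -m creep '[[[-0.02,0.002,0.008,-0.0062,0.0105,-0.0006,0.015],[-0.005,0,0,-0.0075,0.0096,-0.0004,0.015],[0,0,0,-0.0085,0.0085,0,0.015]]]' 70; python3 arc.py 5
```

```text
t: 14.43
eef_pos: [0.587, 0.1974, 0.2475]
tool_rot: [-0.007, 0.612, 0.791, -0.006]
contact_force: [-10.6, 4.4, 9.0]
gripper_width: 0.274
t 14.43 phi 63.9 turned 2.280 rate 1.14 r 0.0862 z 0.2475 az 104.6 tilt [-0.019 -0.   ] F [-10.6   4.4   9. ] w 0.274
turn fix [-0.019 -0.004  0.01 ]
[-8.3  7.6 -0.4]
[-9.2  6.4 -0.4]
[-9.6  5.6 -0.1]
[-10.2   4.3  -0.1]
[-10.7   3.   -0.1]
```

```bash
python3 -m creep '[[[-0.018,-0.004,0.008,-0.0093,0.0086,-0.0005,0.015],[-0.005,0,0.003,-0.0102,0.0073,-0.0003,0.015],[0,0,0,-0.0108,0.0063,0,0.015]]]' 70; python3 arc.py 5
```

```text
t: 14.68
eef_pos: [0.6065, 0.1838, 0.2478]
tool_rot: [-0.008, 0.612, 0.791, -0.002]
contact_force: [-7.6, 5.6, 6.0]
gripper_width: 0.278
t 14.68 phi 48.0 turned 2.558 rate 1.11 r 0.0859 z 0.2478 az 104.6 tilt [-0.015  0.007] F [-7.6  5.6  6. ] w 0.278
turn fix [-0.013 -0.011  0.01 ]
[-10.    5.1  -0.3]
[-10.5   3.8  -0.3]
[-10.8   2.8  -0.2]
[-11.    1.4  -0.1]
[-11.1  -0.1  -0.1]
```

```bash
python3 -m creep '[[[-0.012,-0.01,0.008,-0.0113,0.0056,-0.0003,0.015],[-0.003,-0.003,0.003,-0.0118,0.0041,-0.0002,0.015],[0,0,0,-0.0122,0.0028,0,0.015]]]' 70; python3 arc.py 5
```

```text
t: 14.93
eef_pos: [0.6211, 0.1657, 0.2484]
tool_rot: [-0.007, 0.611, 0.792, 0.002]
contact_force: [-2.1, 7.2, 1.5]
gripper_width: 0.276
t 14.93 phi 32.3 turned 2.830 rate 1.09 r 0.0854 z 0.2484 az 104.7 tilt [-0.008  0.012] F [-2.1  7.2  1.5] w 0.276
turn fix [-0.005 -0.014  0.012]
[-10.9   2.5   0. ]
[-11.1   1.1   0. ]
[-11.1  -0.2  -0.2]
[-11.   -1.7  -0.1]
[-10.7  -3.1  -0.1]
```

```bash
python3 -m creep '[[[-0.004,-0.012,0.008,-0.0122,0.0028,0,0.015],[0,-0.003,0.003,-0.0123,0.0012,0,0.015],[0,0,0,-0.0122,-0.0003,0,0.015]]]' 70; python3 arc.py 5
```

```text
t: 15.18
eef_pos: [0.6312, 0.1428, 0.2486]
tool_rot: [-0.006, 0.611, 0.791, 0.004]
contact_force: [2.0, 4.8, 0.3]
gripper_width: 0.272
t 15.18 phi 15.5 turned 3.125 rate 1.18 r 0.0853 z 0.2486 az 104.6 tilt [-0.004  0.013] F [2.  4.8 0.3] w 0.272
turn fix [-0.001 -0.014  0.011]
[-11.1  -0.7   0.2]
[-10.9  -2.2   0.2]
[-10.6  -3.4  -0.1]
[-10.1  -4.8  -0.1]
[-9.3 -6.  -0.1]
```

```bash
python3 -m creep '[[[0,-0.012,0.008,-0.0113,-0.0008,0.0002,0.015],[0,-0.003,0.003,-0.011,-0.0023,0.0002,0.015],[0,0,0,-0.0106,-0.0036,0,0.015]]]' 70; python3 arc.py 5
```

```text
t: 15.43
eef_pos: [0.6339, 0.1138, 0.2487]
tool_rot: [-0.001, 0.614, 0.789, 0.003]
contact_force: [2.5, 0.3, 1.7]
gripper_width: 0.273
t 15.43 phi -4.2 turned 3.468 rate 1.37 r 0.0851 z 0.2487 az 104.2 tilt [0.002 0.006] F [2.5 0.3 1.7] w 0.273
turn fix [ 0.004 -0.005  0.004]
[-10.3  -4.3   0.3]
[-9.6 -5.6  0.3]
[-8.9 -6.7 -0.1]
[-7.9 -7.8 -0.1]
[-6.8 -8.8 -0.1]
```

```bash
python3 -m creep '[[[0.003,-0.005,0.003,-0.01,-0.0042,0.0003,0.015],[0,0,0,-0.0092,-0.0054,0.0003,0.015],[0,0,0,-0.0085,-0.0064,0,0.015]]]' 70; python3 arc.py 5
```

```text
t: 15.68
eef_pos: [0.6245, 0.0786, 0.2482]
tool_rot: [0.001, 0.616, 0.787, -0.001]
contact_force: [-3.2, -0.2, 4.4]
gripper_width: 0.274
t 15.68 phi -28.8 turned 3.897 rate 1.71 r 0.0862 z 0.2482 az 103.9 tilt [-0.001 -0.003] F [-3.2 -0.2  4.4] w 0.274
turn fix [-0.001  0.003 -0.002]
[-7.3 -8.5  0.1]
[-6.1 -9.4  0.1]
[-5.3 -9.8  0. ]
[ -4.  -10.4   0. ]
[ -2.6 -10.8   0. ]
```

```bash
python3 -m creep '[[[0,0.003,-0.002,-0.0068,-0.0076,0,0.015],[0,0,0,-0.0056,-0.0084,0,0.015],[0,0,0,-0.0046,-0.0088,0,0.015]]]' 70; python3 arc.py 5
```

```text
t: 15.93
eef_pos: [0.6001, 0.0511, 0.2478]
tool_rot: [-0.003, 0.617, 0.787, -0.004]
contact_force: [-3.9, 1.8, 6.2]
gripper_width: 0.277
t 15.93 phi -53.4 turned 4.327 rate 1.72 r 0.0858 z 0.2478 az 103.8 tilt [-0.009 -0.002] F [-3.9  1.8  6.2] w 0.277
turn fix [-0.009  0.    -0.003]
[ -3.3 -10.7   0. ]
[ -1.8 -11.    0. ]
[ -0.8 -11.1   0.1]
[  0.7 -11.1   0.1]
[  2.1 -10.9   0.1]
```

```bash
python3 -m creep '[[[-0.008,0,-0.003,-0.003,-0.0095,-0.0003,0.015],[0,0,0,-0.0016,-0.0097,-0.0002,0.015],[0,0,0,-0.0005,-0.0098,0,0.015]]]' 70; python3 arc.py 5
```

```text
t: 16.18
eef_pos: [0.568, 0.0368, 0.2482]
tool_rot: [-0.002, 0.616, 0.787, -0.002]
contact_force: [-1.9, 2.7, 4.5]
gripper_width: 0.273
t 16.18 phi -77.1 turned 4.741 rate 1.65 r 0.0853 z 0.2482 az 103.9 tilt [-0.006  0.   ] F [-1.9  2.7  4.5] w 0.273
turn fix [-0.006 -0.002 -0.002]
[  1.1 -11.1   0.1]
[  2.5 -10.8   0.1]
[  3.8 -10.5   0.1]
[ 5.1 -9.9  0.1]
[ 6.3 -9.1  0.1]
```

```bash
python3 -m creep '[[[-0.005,0,-0.002,0.001,-0.0105,-0.0002,0.015],[0,0,0,0.0023,-0.0103,-0.0001,0.015],[0,0,0,0.0036,-0.01,0,0.015]]]' 70; python3 arc.py 5
```

```text
t: 16.43
eef_pos: [0.5328, 0.0356, 0.2484]
tool_rot: [-0.002, 0.616, 0.788, 0.002]
contact_force: [0.7, 2.2, 1.8]
gripper_width: 0.277
t 16.43 phi -100.8 turned 5.155 rate 1.66 r 0.0859 z 0.2484 az 104.0 tilt [-0.001  0.005] F [0.7 2.2 1.8] w 0.277
turn fix [ 0.001 -0.005 -0.   ]
[ 5.8 -9.6  0.2]
[ 6.9 -8.8  0.2]
[ 7.7 -8.1  0. ]
[ 8.7 -7.   0. ]
[ 9.5 -5.8  0. ]
```

```bash
python3 -m creep '[[[0,-0.005,0,0.0056,-0.0093,0,0.015],[0,0,0,0.0067,-0.0086,0,0.015],[0,0,0,0.0076,-0.008,0,0.015]]]' 70; python3 arc.py 5
```

```text
t: 16.68
eef_pos: [0.5015, 0.049, 0.2488]
tool_rot: [0.002, 0.616, 0.788, 0.004]
contact_force: [3.4, 2.4, -2.5]
gripper_width: 0.27
t 16.68 phi -123.8 turned 5.556 rate 1.60 r 0.0854 z 0.2488 az 103.9 tilt [0.007 0.003] F [ 3.4  2.4 -2.5] w 0.270
turn fix [ 0.008 -0.002 -0.001]
[ 8.9 -6.8  0.4]
[ 9.7 -5.6  0.4]
[10.2 -4.4 -0. ]
[10.7 -3.1 -0. ]
[11.  -1.6  0. ]
```

```bash
python3 -m creep '[[[0.008,-0.002,0,0.0089,-0.0067,0.0008,0.015],[0,0,0,0.0097,-0.0055,0.0006,0.015],[0,0,0,0.0102,-0.0043,0.0003,0.015]]]' 70; python3 arc.py 5
```

```text
t: 16.93
eef_pos: [0.4781, 0.0727, 0.2483]
tool_rot: [0.003, 0.617, 0.787, 0.001]
contact_force: [3.7, -1.7, 3.9]
gripper_width: 0.274
t 16.93 phi -146.3 turned 5.948 rate 1.57 r 0.0852 z 0.2483 az 103.8 tilt [ 0.006 -0.003] F [ 3.7 -1.7  3.9] w 0.274
turn fix [ 0.005  0.004 -0.004]
[10.7 -3.   0.1]
[11.  -1.6  0.1]
[11.1 -0.2 -0. ]
[11.1  1.2 -0. ]
[10.8  2.7 -0. ]
```

```bash
python3 -m creep '[[[0.005,0.004,-0.004,0.0107,-0.003,0,0.015],[0,0,0,0.011,-0.0016,0,0.015],[0,0,0,0.0111,-0.0002,0,0.015]]]' 70; python3 arc.py 5
```

```text
t: 17.18
eef_pos: [0.4652, 0.1042, 0.2486]
tool_rot: [0.002, 0.616, 0.788, -0.0]
contact_force: [6.6, -1.6, 0.2]
gripper_width: 0.275
t 17.18 phi -169.3 turned 6.350 rate 1.61 r 0.0853 z 0.2486 az 103.9 tilt [ 0.003 -0.002] F [ 6.6 -1.6  0.2] w 0.275
turn fix [ 0.002  0.003 -0.001]
[11.1  1.5  0.3]
[10.7  2.9  0.3]
[10.3  4.2 -0. ]
[ 9.7  5.5 -0. ]
[ 8.9  6.7 -0. ]
```

First turn done. Now the second.

```bash
python3 -m creep '[[[0.002,0.003,-0.001,0.011,0.0015,0.0006,0.015],[0,0,0,0.0107,0.003,0.0003,0.015],[0,0,0,0.0103,0.0043,0,0.015]]]' 70; python3 arc.py 5
```

```text
t: 17.43
eef_pos: [0.4656, 0.1388, 0.2481]
tool_rot: [0.001, 0.616, 0.788, -0.001]
contact_force: [4.8, -4.1, 4.6]
gripper_width: 0.27
t 17.43 phi 167.3 turned 6.758 rate 1.64 r 0.0855 z 0.2481 az 104.0 tilt [ 0.001 -0.003] F [ 4.8 -4.1  4.6] w 0.270
turn fix [ 0.     0.003 -0.   ]
[9.5 5.9 0. ]
[8.6 7.1 0. ]
[ 7.8  7.9 -0. ]
[ 6.7  8.9 -0. ]
[ 5.5  9.7 -0. ]
```

```bash
python3 -m creep '[[[0,0.003,0,0.0095,0.006,0,0.015],[0,0,0,0.0087,0.0072,0,0.015],[0,0,0,0.0078,0.0081,0,0.015]]]' 70; python3 arc.py 5
```

```text
t: 17.68
eef_pos: [0.4784, 0.1684, 0.2477]
tool_rot: [0.002, 0.616, 0.788, -0.006]
contact_force: [-1.2, -6.0, 10.4]
gripper_width: 0.269
t 17.68 phi 145.6 turned 7.137 rate 1.51 r 0.0856 z 0.2477 az 104.0 tilt [-0.005 -0.011] F [-1.2 -6.  10.4] w 0.269
turn fix [-0.007  0.01  -0.   ]
[ 6.6  9.  -0.3]
[ 5.4  9.8 -0.3]
[ 4.3 10.3 -0.1]
[ 2.9 10.7 -0.1]
[ 1.5 11.  -0.1]
```

```bash
python3 -m creep '[[[-0.007,0.01,0,0.0067,0.0094,-0.0006,0.015],[0,0,0,0.0055,0.0103,-0.0004,0.015],[0,0,0,0.0043,0.0109,0,0.015]]]' 70; python3 arc.py 5
```

```text
t: 17.93
eef_pos: [0.4994, 0.1899, 0.2472]
tool_rot: [-0.0, 0.615, 0.788, -0.01]
contact_force: [-6.3, -4.9, 15.7]
gripper_width: 0.274
t 17.93 phi 125.4 turned 7.490 rate 1.41 r 0.0857 z 0.2472 az 104.0 tilt [-0.013 -0.015] F [-6.3 -4.9 15.7] w 0.274
turn fix [-0.016  0.012  0.001]
[ 3.  10.8 -0.6]
[ 1.6 11.  -0.6]
[ 0.5 11.1 -0.2]
[-1.  11.1 -0.2]
[-2.4 10.9 -0.2]
```

```bash
python3 -m creep '[[[-0.015,0.011,0,0.003,0.0118,-0.0012,0.015],[-0.003,0.002,0,0.0014,0.0122,-0.0008,0.015],[0,0,0,0.0001,0.0123,-0.0003,0.015]]]' 70; python3 arc.py 5
```

```text
t: 18.18
eef_pos: [0.5248, 0.2025, 0.2471]
tool_rot: [-0.003, 0.614, 0.789, -0.012]
contact_force: [-10.4, -2.9, 14.1]
gripper_width: 0.272
t 18.18 phi 106.4 turned 7.822 rate 1.33 r 0.0860 z 0.2471 az 104.3 tilt [-0.02  -0.015] F [-10.4  -2.9  14.1] w 0.272
turn fix [-0.023  0.009  0.005]
[-0.8 11.2 -0.7]
[-2.3 10.9 -0.7]
[-3.2 10.7 -0.2]
[-4.6 10.1 -0.2]
[-5.8  9.5 -0.2]
```

```bash
python3 -m creep '[[[-0.02,0.009,0.004,-0.001,0.0125,-0.0012,0.015],[-0.005,0.002,0,-0.0025,0.0124,-0.0008,0.015],[0,0,0,-0.0038,0.012,-0.0003,0.015]]]' 70; python3 arc.py 5
```

```text
t: 18.43
eef_pos: [0.5508, 0.2063, 0.2469]
tool_rot: [-0.006, 0.612, 0.79, -0.012]
contact_force: [-12.4, -0.1, 13.8]
gripper_width: 0.278
t 18.43 phi 88.8 turned 8.128 rate 1.23 r 0.0864 z 0.2469 az 104.5 tilt [-0.025 -0.012] F [-12.4  -0.1  13.8] w 0.278
turn fix [-0.027  0.005  0.008]
[-4.4 10.4 -0.8]
[-5.7  9.6 -0.8]
[-6.3  9.2 -0.2]
[-7.4  8.3 -0.2]
[-8.5  7.2 -0.2]
```

```bash
python3 -m creep '[[[-0.024,0.005,0.006,-0.005,0.0118,-0.0013,0.015],[-0.006,0.002,0.002,-0.0064,0.0111,-0.0008,0.015],[0,0,0,-0.0075,0.0103,-0.0003,0.015]]]' 70; python3 arc.py 5
```

```text
t: 18.68
eef_pos: [0.5743, 0.2025, 0.2471]
tool_rot: [-0.009, 0.611, 0.791, -0.01]
contact_force: [-11.1, 4.2, 12.0]
gripper_width: 0.273
t 18.68 phi 73.0 turned 8.405 rate 1.11 r 0.0863 z 0.2471 az 104.6 tilt [-0.026 -0.005] F [-11.1   4.2  12. ] w 0.273
turn fix [-0.027 -0.002  0.011]
[-7.1  8.8 -0.7]
[-8.1  7.7 -0.7]
[-8.6  7.1 -0.2]
[-9.4  5.9 -0.2]
[-10.1   4.6  -0.1]
```

```bash
python3 -m creep '[[[-0.024,0,0.008,-0.0083,0.0103,-0.001,0.015],[-0.006,0,0.002,-0.0095,0.0091,-0.0007,0.015],[0,0,0,-0.0102,0.0081,-0.0002,0.015]]]' 70; python3 arc.py 5
```

```text
t: 18.93
eef_pos: [0.5947, 0.193, 0.2474]
tool_rot: [-0.011, 0.61, 0.792, -0.005]
contact_force: [-8.6, 7.3, 8.4]
gripper_width: 0.276
t 18.93 phi 58.0 turned 8.667 rate 1.05 r 0.0861 z 0.2474 az 104.8 tilt [-0.024  0.005] F [-8.6  7.3  8.4] w 0.276
turn fix [-0.022 -0.011  0.015]
[-9.   6.7 -0.5]
[-9.8  5.4 -0.5]
[-10.1   4.6  -0.2]
[-10.6   3.2  -0.2]
[-11.    1.8  -0.2]
```

```bash
python3 -m creep '[[[-0.02,-0.01,0.012,-0.0104,0.0079,-0.0007,0.015],[-0.005,-0.002,0.003,-0.0113,0.0065,-0.0005,0.015],[0,0,0,-0.012,0.0054,-0.0002,0.015]]]' 70; python3 arc.py 5
```

```text
t: 19.18
eef_pos: [0.6111, 0.1792, 0.2478]
tool_rot: [-0.01, 0.61, 0.792, -0.002]
contact_force: [-2.1, 8.9, 5.1]
gripper_width: 0.274
t 19.18 phi 43.6 turned 8.916 rate 1.00 r 0.0858 z 0.2478 az 104.8 tilt [-0.017  0.009] F [-2.1  8.9  5.1] w 0.274
turn fix [-0.015 -0.013  0.015]
[-10.3   4.4  -0.3]
[-10.7   3.   -0.3]
[-11.    1.9  -0.2]
[-11.1   0.5  -0.2]
[-11.1  -1.   -0.1]
```

```bash
python3 -m creep '[[[-0.014,-0.012,0.012,-0.012,0.0051,-0.0004,0.015],[-0.003,-0.003,0.003,-0.0125,0.0036,-0.0003,0.015],[0,0,0,-0.0128,0.0022,0,0.015]]]' 70; python3 arc.py 5
```

```text
t: 19.43
eef_pos: [0.6237, 0.1611, 0.2483]
tool_rot: [-0.008, 0.61, 0.792, 0.003]
contact_force: [2.3, 8.3, 3.1]
gripper_width: 0.274
t 19.43 phi 28.8 turned 9.175 rate 1.04 r 0.0852 z 0.2483 az 104.8 tilt [-0.009  0.014] F [2.3 8.3 3.1] w 0.274
turn fix [-0.005 -0.015  0.014]
[-11.    1.9  -0.1]
[-11.1   0.4  -0. ]
[-11.1  -0.9  -0.2]
[-10.9  -2.4  -0.2]
[-10.5  -3.8  -0.1]
```

```bash
python3 -m creep '[[[-0.004,-0.013,0.012,-0.012,0.0022,0,0.015],[0,-0.003,0.003,-0.012,0.0006,0,0.015],[0,0,0,-0.0117,-0.0008,0,0.015]]]' 70; python3 arc.py 5
```

```text
t: 19.68
eef_pos: [0.6318, 0.1395, 0.2484]
tool_rot: [-0.006, 0.612, 0.791, 0.004]
contact_force: [7.2, 4.8, 2.3]
gripper_width: 0.272
t 19.68 phi 13.2 turned 9.447 rate 1.09 r 0.0851 z 0.2484 az 104.5 tilt [-0.003  0.014] F [7.2 4.8 2.3] w 0.272
turn fix [ 0.    -0.014  0.01 ]
[-11.1  -1.    0.1]
[-10.9  -2.5   0.1]
[-10.5  -3.8  -0.1]
[-9.9 -5.2 -0.1]
[-9.1 -6.4 -0.1]
```

```bash
python3 -m creep '[[[0,-0.012,0.008,-0.0112,-0.0012,0,0.015],[0,-0.002,0.002,-0.0108,-0.0027,0,0.015],[0,0,0,-0.0102,-0.004,0,0.015]]]' 70; python3 arc.py 5
```

```text
t: 19.93
eef_pos: [0.6335, 0.1132, 0.2488]
tool_rot: [-0.001, 0.614, 0.789, 0.005]
contact_force: [6.5, -1.5, 2.2]
gripper_width: 0.276
t 19.93 phi -4.6 turned 9.759 rate 1.25 r 0.0847 z 0.2488 az 104.3 tilt [0.004 0.009] F [ 6.5 -1.5  2.2] w 0.276
turn fix [ 0.006 -0.007  0.005]
[-10.3  -4.2   0.3]
[-9.7 -5.5  0.3]
[-8.8 -6.8 -0.1]
[-7.8 -7.9 -0.1]
[-6.7 -8.8 -0.1]
```

```bash
python3 -m creep '[[[0.005,-0.006,0.004,-0.01,-0.0044,0.0002,0.015],[0,0,0,-0.0092,-0.0055,0.0002,0.015],[0,0,0,-0.0084,-0.0066,0,0.015]]]' 70; python3 arc.py 5
```

```text
t: 20.18
eef_pos: [0.6251, 0.0834, 0.2483]
tool_rot: [-0.0, 0.615, 0.788, 0.001]
contact_force: [2.5, -3.1, 4.9]
gripper_width: 0.273
t 20.18 phi -25.7 turned 10.126 rate 1.47 r 0.0844 z 0.2483 az 104.1 tilt [0.002 0.002] F [ 2.5 -3.1  4.9] w 0.273
turn fix [ 0.002 -0.002  0.001]
[-8.2 -7.4  0.1]
[-7.2 -8.4  0.1]
[-5.8 -9.5 -0. ]
[ -4.5 -10.2  -0. ]
[ -3.2 -10.7  -0. ]
```

```bash
python3 -m creep '[[[0.002,0,0,-0.0078,-0.0072,0,0.015],[0,0,0,-0.0066,-0.0082,0,0.015],[0,0,0,-0.0054,-0.009,0,0.015]]]' 70; python3 arc.py 5
```

```text
t: 20.43
eef_pos: [0.604, 0.0546, 0.2477]
tool_rot: [-0.001, 0.616, 0.788, -0.003]
contact_force: [-2.0, -1.1, 8.1]
gripper_width: 0.27
t 20.43 phi -50.0 turned 10.550 rate 1.69 r 0.0854 z 0.2477 az 103.9 tilt [-0.006 -0.003] F [-2.  -1.1  8.1] w 0.270
turn fix [-0.006  0.001 -0.001]
[ -4.1 -10.4  -0.1]
[ -2.7 -10.8  -0.1]
[ -1.4 -11.    0.1]
[  0.  -11.1   0.1]
[  1.5 -11.    0.1]
```

```bash
python3 -m creep '[[[-0.006,0,0,-0.0038,-0.0094,-0.0006,0.015],[0,0,0,-0.0024,-0.0097,-0.0004,0.015],[0,0,0,-0.001,-0.0099,0,0.015]]]' 70; python3 arc.py 5
```

```text
t: 20.68
eef_pos: [0.572, 0.0382, 0.2478]
tool_rot: [-0.003, 0.617, 0.787, -0.005]
contact_force: [-1.3, -1.1, 8.7]
gripper_width: 0.274
t 20.68 phi -74.3 turned 10.975 rate 1.70 r 0.0850 z 0.2478 az 103.8 tilt [-0.011 -0.004] F [-1.3 -1.1  8.7] w 0.274
turn fix [-0.011  0.001 -0.004]
[  0.4 -11.1   0. ]
[  1.8 -11.    0. ]
[  3.2 -10.6   0.1]
[  4.6 -10.1   0.1]
[ 5.9 -9.4  0.1]
```

```bash
python3 -m creep '[[[-0.01,0,-0.003,0.0005,-0.0104,-0.0006,0.015],[0,0,0,0.0018,-0.0103,-0.0004,0.015],[0,0,0,0.0031,-0.01,0,0.015]]]' 70; python3 arc.py 5
```

```text
t: 20.93
eef_pos: [0.5355, 0.0363, 0.2482]
tool_rot: [-0.003, 0.617, 0.787, -0.003]
contact_force: [0.6, 2.5, 5.0]
gripper_width: 0.272
t 20.93 phi -99.2 turned 11.409 rate 1.73 r 0.0848 z 0.2482 az 103.9 tilt [-0.008 -0.   ] F [0.6 2.5 5. ] w 0.272
turn fix [-0.008 -0.002 -0.002]
[  4.9 -10.    0.2]
[ 6.2 -9.2  0.2]
[ 7.4 -8.3  0.1]
[ 8.4 -7.3  0.1]
[ 9.3 -6.1  0.1]
```

```bash
python3 -m creep '[[[-0.008,-0.002,-0.002,0.005,-0.0093,0,0.015],[0,0,0,0.0062,-0.0085,0,0.015],[0,0,0,0.0073,-0.0076,0,0.015]]]' 70; python3 arc.py 5
```

```text
t: 21.18
eef_pos: [0.5022, 0.0491, 0.2481]
tool_rot: [-0.001, 0.616, 0.788, -0.001]
contact_force: [3.7, 1.3, 4.6]
gripper_width: 0.271
t 21.18 phi -123.4 turned 11.832 rate 1.69 r 0.0850 z 0.2481 az 103.9 tilt [-0.003  0.001] F [3.7 1.3 4.6] w 0.271
turn fix [-0.003 -0.001 -0.001]
[ 8.6 -7.   0.1]
[ 9.5 -5.8  0.1]
[10.2 -4.5  0. ]
[10.7 -3.1  0. ]
[11.  -1.7  0. ]
```

```bash
python3 -m creep '[[[0,0,0,0.0084,-0.0066,0,0.015],[0,0,0,0.0092,-0.0054,0,0.015],[0,0,0,0.01,-0.0043,0,0.015]]]' 70; python3 arc.py 5
```

```text
t: 21.43
eef_pos: [0.4777, 0.0737, 0.2484]
tool_rot: [-0.001, 0.616, 0.787, 0.0]
contact_force: [5.7, 0.3, 1.2]
gripper_width: 0.278
t 21.43 phi -147.0 turned 12.243 rate 1.65 r 0.0850 z 0.2484 az 103.9 tilt [-0.001  0.001] F [5.7 0.3 1.2] w 0.278
turn fix [-0.001 -0.002 -0.002]
[10.7 -2.9  0.2]
[11.  -1.5  0.2]
[11.1 -0.1  0. ]
[11.   1.4  0. ]
[10.8  2.8  0. ]
```

```bash
python3 -m creep '[[[0,0,0,0.0107,-0.003,0,0.015],[0,0,0,0.01,-0.0014,0.0003,0.015],[0,0,0,0.006,0,0,0.015],[0,0,0,0.003,0.0003,0,0.015],[0,0,0,0,0,0,0.015],[0,0,0,0,0,0,0.015]]]' 70; python3 arc.py 2
```

```text
t: 21.93
eef_pos: [0.4649, 0.1061, 0.2482]
tool_rot: [0.0, 0.615, 0.789, 0.001]
contact_force: [4.2, -0.6, 2.8]
gripper_width: 0.268
t 21.93 phi -170.6 turned 12.655 rate 0.82 r 0.0853 z 0.2482 az 104.2 tilt [0.001 0.001] F [ 4.2 -0.6  2.8] w 0.268
turn fix [ 0.001 -0.     0.003]
[11.   1.8  0.1]
[10.7  3.2  0.1]
```

Turned 12.66 rad and the crank is at rest. Releasing and lifting clear.

```bash
python3 -m creep '[[[0,0,0,0,0,0,0.035],[0,0,0,0,0,0,0.05],[0,0,0,0,0,0,0.0854],[0,0,0,0,0,0,0.0854],[0,0,0,0,0,0,0.0854],[0,0,0,0,0,-0.01,0.0854],[0,0,0,0,0,-0.02,0.0854],[0,0,0,0,0,-0.025,0.0854],[0,0,0,0,0,-0.025,0.0854],[0,0,0,0,0,-0.015,0.0854],[0,0,0,0,0,0,0.0854],[0,0,0,0,0,0,0.0854]]]'
python3 - <<'E'
from h import *
st()
c=cam('wrist');save(c,'w8');s=cam('scene');save(s,'s8')
for n,c in (('w',c),('s',s)):
    w=world(c).reshape(-1,3)
    hh=w[(abs(w[:,2]-.198)<.004)&(np.hypot(w[:,0]-.547,w[:,1]-.1195)<.03)]
    kk=w[(w[:,2]>.212)&(w[:,2]<.222)&(np.hypot(w[:,0]-.463,w[:,1]-.105)<.025)]
    print(n,len(hh),len(kk))
    if len(hh)>20: print(hh.mean(0).round(4),cv2.minAreaRect((hh[:,:2]*1000).astype(np.float32)))
    if len(kk)>5: print(kk.mean(0).round(4),np.degrees(np.arctan2(*(kk.mean(0)[[1,0]]-[.1192,.547]))))
E
```

```text
t: 22.93
eef_pos: [0.4586, 0.1044, 0.3455]
tool_rot: [-0.007, 0.615, 0.789, -0.007]
contact_force: [0.2, 1.2, -0.1]
gripper_width: 0.997
{'t': 22.9333, 'q': [0.4677, 0.2045, -0.9168, 1.9187, 0.1727, 1.1226, 1.3003], 'joint_vel': [0.0046, -0.0292, -0.0017, -0.026, -0.0162, 0.0166, 0.0135], 'joint_torque': [-0.0889, -32.3786, -4.7289, -28.4397, -0.0826, 0.1201, 0.0501], 'eef_pos': [0.4586, 0.1044, 0.3455], 'tool_rot': [-0.0072, 0.6146, 0.7888, -0.0071], 'contact_force': [0.2244, 1.2352, -0.0929], 'torque': [0.0248, -0.0013, -0.0523], 'gripper_width': 0.9966}
w 1665 706
[0.5452 0.1193 0.1965] ((546.7611694335938, 119.71326446533203), (39.868228912353516, 38.932098388671875), 9.466614723205566)
[0.4619 0.1042 0.2155] -170.03223312110939
s 231 74
[0.5471 0.1182 0.1972] ((547.3949584960938, 118.78849792480469), (39.19884490966797, 40.7123908996582), 11.454160690307617)
[0.4636 0.1024 0.2162] -168.60303669048517
```

View pics/w8.png

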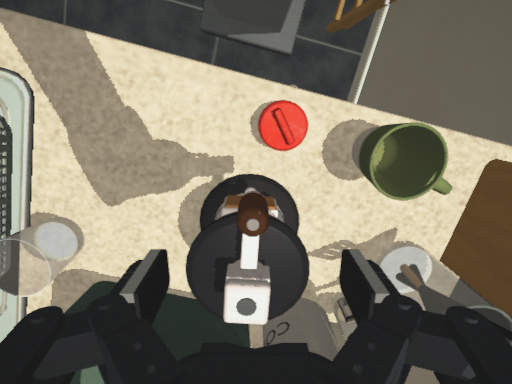

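View pics/s8.png

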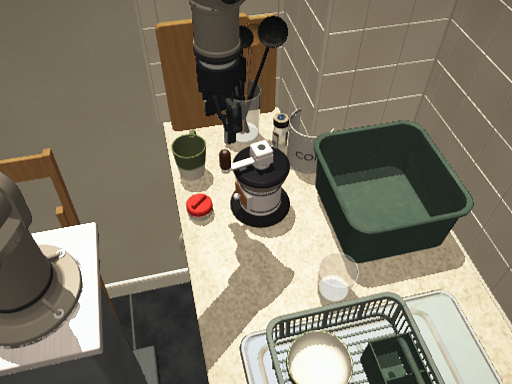

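The crank is home (hub top 0.197, hub centre about (0.547,0.119) in both views). It's released and stopped about 4° past two turns. The timer (199,205), mug and glass are where they started. Handing in.

```bash
python3 -c "
from station import hand_in
print(hand_in())"
```

```text
the job is handed in; nothing more can be done
None
```

I put the crank back on the mill, turned it two full turns clockwise by the knob, released it and handed the job in at about 23 s. The hand-in gives no verdict.

- **Fitting:** I read the square's angle from the wrist camera (14°). The crank slid down freely and only touched when it seated, with about 15 N.
- **Turning:** I turned the knob through 12.66 rad, about 4° past two turns. The pace was 1.0–1.7 rad/s by the arm's own position, slowest just after the heavy point. I saw no springing back or running away. The spindle's own angle can't be read. Allowing for the socket's play, it is about 12.4 to 12.7 rad, inside 11.9–14.2.
- **Last checks:** From two camera views the hub top is at 0.197 m, so it is home, and within about 1 mm of the axis. The gripper is open and clear of everything. The mug, glass and timer look unmoved in the final pictures, though I didn't measure them again.
- **Disagreement:** The two views differ by about 2° on the final crank angle, which doesn't affect the result.

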